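# Switch off, ease open a press-fit housing and fit its fuses

### The job

Turn the dial on the small white supply box fully anticlockwise to its stop (off). Then use the double-ended wedge to ease the press-fit cover up off the grey housing in the cradle, working under its left and right ends in turn, a few millimetres at a time, so that neither end ever gets more than about 4 mm ahead of the other; take hold of the cover to pull it off only when the wedge has brought both its ends up by about 6 mm. Set the cover right way up in the middle of the cork mat, push every fuse in the white rack fully home in a sleeve of the open housing (one to a sleeve), and leave the wedge standing in the middle of its black rubber pad, with the other things on the bench left alone.

Things in the scene. Friction and masses are not known exactly. Their poses are not given: they have to be found in the camera images.
- dial (a joint): Rotary dial on the white supply box; rad, grows clockwise seen from above, 0 = fully anticlockwise stop (off), upper stop 2.4. Starts between 0.9 and 2.1. Light friction (0.03 N m); stays where it is left.
- dial_grip (a point): On the dial's vertical axis, 37 mm above the top of the fixed supply box (100 x 100 x 45 mm tall). The grip is an upright bar 42 mm long (along this point's x), 14 mm thick (along y), top 7 mm above this point, foot 23 mm below it on a disc of 44 mm. The point turns with the dial.
- cradle: Fixed aluminium cradle holding the grey lower housing. Origin: centre of its underside, on the table; z up. Housing 104 (x) x 132 (y) mm outside, walls 6 mm, rim 52 mm above the table. Sprung pads inside, at |y| = 44 to 55 mm, 40 to 48 mm above the table, grip the cover's tongues. The cover hides the sleeves until it is off.
- ledge_left (a point): Level ledge on the housing's +y side, 48 mm above the table: from y = 66 to 140 mm and |x| < 55 mm in the cradle's frame. This point: on its top, at the cover's edge (y = 94 mm, x = 0). The seated cover overhangs it from y = 66 to 94 mm, leaving a seam 4 mm high and 28 mm deep, open to the +y side and to the ends.
- ledge_right (a point): The same ledge on the -y side (mirror image); this point at y = -94 mm.
- cover_rib (a point): On the loose cover's grip rib: black bar 14 mm thick (along x), 60 mm long (y), 28 mm tall; this point 14 mm above the cover's top face, 14 mm below the rib's top, 20 mm above the plate's underside. Plate 106 (x) x 188 (y) x 6 mm, 180 g; two tongues at y = +/-54 mm, 80 mm long in x, reach 18 mm below it, and it stands on them when set down. Axes start parallel to the cradle's.
- cover_left (a point): Middle of the lower edge of the cover's +y end (94 mm from its centre). Seated: 52 mm above the table; above that its height tells how far this end is raised. Each end takes about 6 to 14 N to raise, stays where it is left and slides out of the pads at 10 mm. Prying one end up may let the other sink back by 1 to 3 mm.
- cover_right (a point): The same for the cover's -y end. Pulled straight up by its rib, the cover needs about 12 to 20 N until it is out of the pads.
- wedge_post (a point): Loose double-ended steel wedge (160 g) standing on its flat underside; point on its post, 50 mm above the underside. Post 24 (x) x 16 (y) mm, top at 80 mm. Blades point along +y and -y, 36 mm wide, slippery: tips 45 mm from the post's axis, 2 mm thick, growing to 12.5 mm at 15 mm from it. On a ledge, a tip d mm past the cover's edge raises that end to 0.35 d - 2 mm; takes about 5 to 15 N.
- pad: Black rubber pad, the wedge's place: 110 mm (x) x 130 mm (y) x 2 mm, fixed. Origin: centre of its underside, on the table.
- mat: Cork mat for the cover: 170 mm (x) x 230 mm (y) x 2 mm, fixed. Origin: centre of its underside, on the table.
- fuse0_mid (a point): Centre of a loose fuse, an upright white rod with steel caps, 10 mm in diameter and 45 mm long (15 g); z along the rod, x at the start along the rack's row of holes. It starts standing in a hole 18 mm deep of the white rack (98 x 32 mm, top 20 mm above the table; three holes in a row 30 mm apart along its length), so that 27 mm stand out. May be absent.
- fuse1_mid (a point): Centre of a loose fuse, an upright white rod with steel caps, 10 mm in diameter and 45 mm long (15 g); z along the rod, x at the start along the rack's row of holes. It starts standing in a hole 18 mm deep of the white rack (98 x 32 mm, top 20 mm above the table; three holes in a row 30 mm apart along its length), so that 27 mm stand out. May be absent.
- fuse2_mid (a point): Centre of a loose fuse, an upright white rod with steel caps, 10 mm in diameter and 45 mm long (15 g); z along the rod, x at the start along the rack's row of holes. It starts standing in a hole 18 mm deep of the white rack (98 x 32 mm, top 20 mm above the table; three holes in a row 30 mm apart along its length), so that 27 mm stand out. May be absent.
- sleeve0 (a point): Centre of the mouth of a sleeve in the housing: hole of 12 mm diameter, 18 mm deep, mouth 22 mm above the table; the three are in a row along the cradle's x axis, 28 mm apart, this one at x = -28 mm. A fuse pushed home has its centre 4.5 mm above this point.
- sleeve1 (a point): Centre of the mouth of a sleeve in the housing: hole of 12 mm diameter, 18 mm deep, mouth 22 mm above the table; the three are in a row along the cradle's x axis, 28 mm apart, this one at x = 0 mm. A fuse pushed home has its centre 4.5 mm above this point.
- sleeve2 (a point): Centre of the mouth of a sleeve in the housing: hole of 12 mm diameter, 18 mm deep, mouth 22 mm above the table; the three are in a row along the cradle's x axis, 28 mm apart, this one at x = 28 mm. A fuse pushed home has its centre 4.5 mm above this point.
- driver: Bystander, leave alone: screwdriver with blue handle, 160 mm long, lying; origin under its middle.
- circuit: Bystander, leave alone: yellow circuit board, 60 x 80 mm, parts up to 15 mm tall; origin under its centre.
- meter: Bystander, leave alone: black handheld multimeter, 145 x 72 x 34 mm; origin under its centre.
- adapter: Bystander, leave alone: black plug-in adapter with a metal tongue, 68 x 22 x 11 mm; origin under its centre.
- jar: Bystander, leave alone: clear jar with black lid, 44 mm in diameter, 50 mm tall; origin under its centre.
- snips: Bystander, leave alone: small red-handled snips, 125 mm long, 9 mm tall, lying; origin under them.
Not all that is in view belongs to the job. There is more than one size of the part that bears wedge_post; the job needs the largest.

How it is judged:
By the outcome, as a careful person would: the job done as asked, in the order asked, and still so for the second after the job is handed in, with the robot touching nothing.
Of fuse0, fuse1, fuse2 only 1 to 3 are there at a start; the rules pass over those that are not, and their reading is None.
At some moment in a run one of wedge may be knocked a few centimetres aside while the robot is not near it.
It also fails if it takes over 210 s, if anything falls off the work surface, if the arm or the gripper's body presses on something with over 40 N, if the wrist force passes 120 N, or if a joint passes its speed limit or range.

### The arm

A 6-joint arm with a two-finger parallel gripper is mounted at the origin on the work surface. World frame = base frame: x ahead of the robot, y to its left, z up, the work surface at z = 0. Lengths are in m, angles in rad, forces in N, time in s.
With the tool pointing down it reaches from about 0.3 to 0.875 m from the base axis. Payload 6.4 kg.
Tool frame: the origin (TCP) lies between the finger pads; the fingertips stand 19 mm ahead of it and the grasp point (between the pads) is the TCP; z points along the fingers, y is the direction in which the jaws open and shut (so a half turn about z gives the same grasp; the last joint's range is limited). The gripper opens to 85 mm and grips with 20 to 120 N. Pads are 22 mm wide; open, the fingers measure 114 mm over their backs; the gripper's body (76 mm by 85 mm) begins 54 mm behind the grasp point. The pads swing forward as they close: fully open they stand 13 mm farther back than shut.
Start: joints at [-0.206, 0.181, 1.607, -0, 1.354, -0.206], TCP at [0.575, 0, 0.25] pointing down, gripper open.
Joint ranges: [-2.99, 2.99], [-0.89, 2.07], [0.3, 2.58], [-1.14, 4.28], [0, 2.63], [-3.12, 3.12]. Speed limits (rad/s): [2.57, 2.57, 3.01, 3.14, 3.14, 3.14].

### API

Orientations are given as a unit quaternion [w, x, y, z].
In Python, from bench import * gives the robot as it stands.
- The arm moves only by the tool apply_moves, never from a script. Its argument "moves" is a list that holds one entry, the list of rows, each a list of 7 numbers: the shift along the tool's x, y, z in cm, then the turn, a rotation vector about the tool's x, y, z in rad, then the opening, from 0 (shut) to 1 (fully open). A call has 1 to 8 rows; each row is the pose to reach, as a shift and turn from the pose commanded when the call began, along the tool's axes at that moment; what a row does not reach only later rows make up. A row lasts 1/10 s, in which the tool goes at most 50 mm and 8.59 degrees, less where a joint would pass 70% of its speed; a pose out of reach is approached as far as the arm can. A call with a gripper value outside its range is refused whole. The fingers move at their own pace and stop on an object; the grip force is fixed at half the most. Time passes only in rows, so rows that repeat a pose let the fingers close. It gives the time, the measured TCP pose, the force and the opening at its end, in the units of the state.
- get_obs(): the state, without advancing time (a new reading comes with each control period).
- camera(name): name is "scene" or "side" or "wrist"; returns the picture (400x640x3 uint8, red, green, blue); there is no depth.
- get_calibration(name): a dict with "vertical_fov" (degrees; the focal length in pixels is half the picture's height over the tangent of half this angle, whatever the lens; pixels are square), "cx", "cy" (the principal point, pixels), "R" (3x3) and "t" (3): a world point X has camera coordinates R X + t. Camera axes: x right, y down, z forward; pixel columns grow to the right and rows downward; lengths in m; the calibration is good to about 2 mm. A picture is of the moment at which its call begins: read the wrist's pose just before it. get_calibration takes no time and is no camera call; for the wrist camera it gives the pose at the moment of the call.
- hand_in(): hands the job in, once; it reports no verdict.
The state is a dict: "time_s": time; "q": joint angles; "dq": joint speeds; "joint_efforts": joint torques, N m; "eef_pos": TCP position; "eef_rot": TCP orientation; "wrist_force": force on the tool from outside, world axes, zero at the start; "torque": the same for the moment, N m; "opening": opening from 0.0 (shut) to 1.0 (fully open).
Only numpy, scipy, OpenCV 4.12 (cv2) and the standard library are available. Lean on these libraries where they do the work, as an engineer would, in place of code of your own. Each camera call takes 0.05 s, during which the arm holds its last target. There are 200 camera calls.

## Working session

There is one attempt and no reset: what is moved stays moved. The work goes in short steps, Python scripts to look and compute and a tool call to move; the robot and the scene stay as the last step left them, time stands still between calls to the robot, and variables do not carry over. Pictures are saved under pics/ and viewed, about 12 in all and at most 16, crops included, and the job is handed in when it is done.

Besides the shell and the picture viewer there is one more tool, called as a command line: name --argument value ..., lists and objects as JSON in quotes. apply_moves: Moves the arm, as the interface text tells. Its arguments: {"type":"object","properties":{"moves":{"type":"array","items":{"type":"array","items":{"type":"array","items":{"type":"number"}}}}},"required":["moves"]}

```bash
mkdir -p pics
cat > h.py <<'E'
from bench import *
import numpy as np, cv2
def cal(n):
    c=get_calibration(n); f=200/np.tan(np.radians(c["vertical_fov"])/2)
    return f,c["cx"],c["cy"],np.array(c["R"]),np.array(c["t"]),c
def ray(n,u,v,z,c=None):
    f,cx,cy,R,t,_=c or cal(n)
    d=R.T@np.array([(u-cx)/f,(v-cy)/f,1]); o=-R.T@t
    return o+d*(z-o[2])/d[2]
def proj(n,X,c=None):
    f,cx,cy,R,t,_=c or cal(n)
    p=R@np.array(X)+t; return np.round([f*p[0]/p[2]+cx,f*p[1]/p[2]+cy],1)
def snap(n,name,crop=None,s=1):
    im=np.array(camera(n))
    cv2.imwrite('pics/raw_'+name+'.png',im[:,:,::-1])
    save(im,name,crop,s); return im
def save(im,name,crop=None,s=1):
    if crop: im=im[crop[1]:crop[3],crop[0]:crop[2]]
    cv2.imwrite('pics/'+name+'.png',cv2.resize(im,None,fx=s,fy=s,interpolation=cv2.INTER_CUBIC)[:,:,::-1])
E
python3 - <<'E'
from h import *
o=get_obs();print({k:np.round(v,3).tolist() for k,v in o.items()})
for n in('scene','side','wrist'):
    im=snap(n,n+'0',None,1.25); c=get_calibration(n); print(n,c)
E
```

```text
{'time_s': 0.0, 'q': [-0.206, 0.182, 1.608, -0.0, 1.354, -0.206], 'dq': [0.001, -0.0, 0.001, 0.0, 0.002, -0.0], 'joint_efforts': [0.0, -44.487, -35.134, -0.0, 0.009, 0.0], 'eef_pos': [0.575, 0.0, 0.249], 'eef_rot': [-0.001, 0.707, 0.707, -0.0], 'wrist_force': [0.716, 0.917, -0.55], 'torque': [-0.006, 0.005, 0.024], 'opening': 0.999}
scene {'vertical_fov': 51.668623018992754, 'cx': 322.7328395352091, 'cy': 192.06936732314855, 'R': array([[ 0.5956956 ,  0.80318872, -0.00588571],
       [ 0.49066102, -0.3696873 , -0.78903933],
       [-0.63592336,  0.46713936, -0.61431449]]), 't': array([-0.28883971, -0.17618505,  1.47540101])}
side {'vertical_fov': 42.39877153753521, 'cx': 316.1335275189544, 'cy': 198.18122324598556, 'R': array([[ 0.97156619, -0.23584104, -0.02093191],
       [-0.17082565, -0.63701473, -0.75168533],
       [ 0.16394432,  0.73388776, -0.65918967]]), 't': array([-0.4758516 ,  0.13335913,  1.5009239 ])}
wrist {'vertical_fov': 70.19780123885315, 'cx': 313.42933143115755, 'cy': 193.01633049858194, 'R': array([[ 9.99996104e-01, -2.92478019e-04, -2.77600964e-03],
       [ 5.14789411e-04, -9.58113722e-01,  2.86387553e-01],
       [-2.74349500e-03, -2.86387866e-01, -9.58109839e-01]]), 't': array([-0.57319589, -0.03700719,  0.38008633])}
```

View pics/scene0.png

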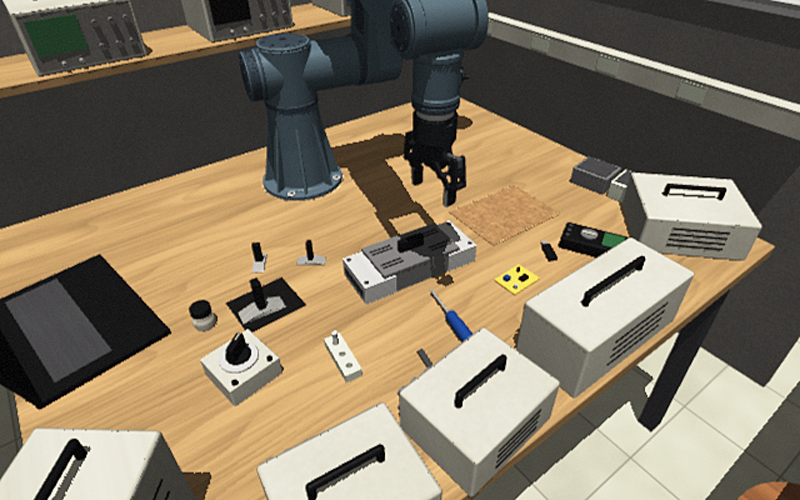

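View pics/side0.png

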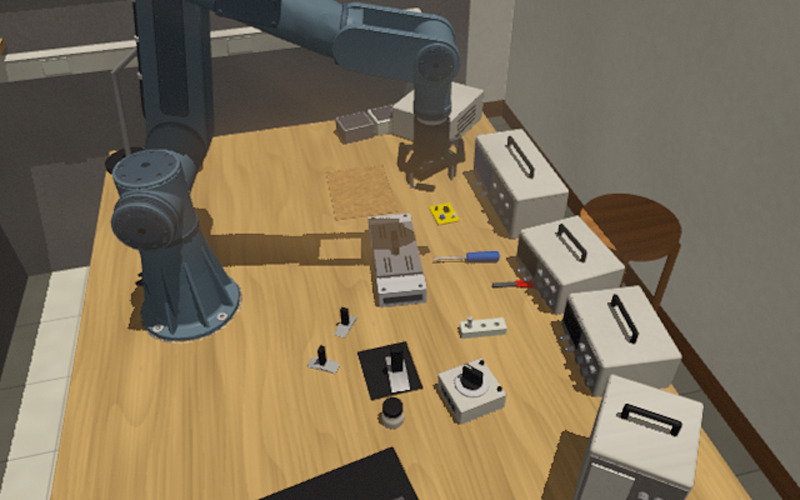

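View pics/wrist0.png

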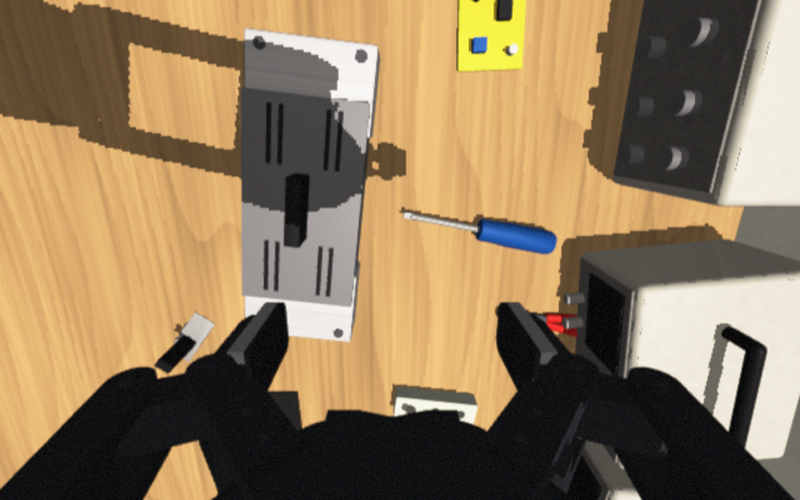

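Scene: cradle/cover mid-table, the largest wedge on the pad, two smaller wedges nearby, dial box, rack with one fuse visible. I'll enlarge to measure.

Run:
```python
import cv2,numpy as np
a=cv2.imread('pics/raw_scene0.png');b=cv2.imread('pics/raw_side0.png')
def c(im,x0,y0,x1,y1,s,n):cv2.imwrite(n,cv2.resize(im[y0:y1,x0:x1],None,fx=s,fy=s,interpolation=cv2.INTER_CUBIC))
c(a,150,160,390,325,3.3,'pics/sc1.png'); c(b,240,125,440,345,2.7,'pics/sd1.png')
```

```text
(no output)
```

View pics/sc1.png

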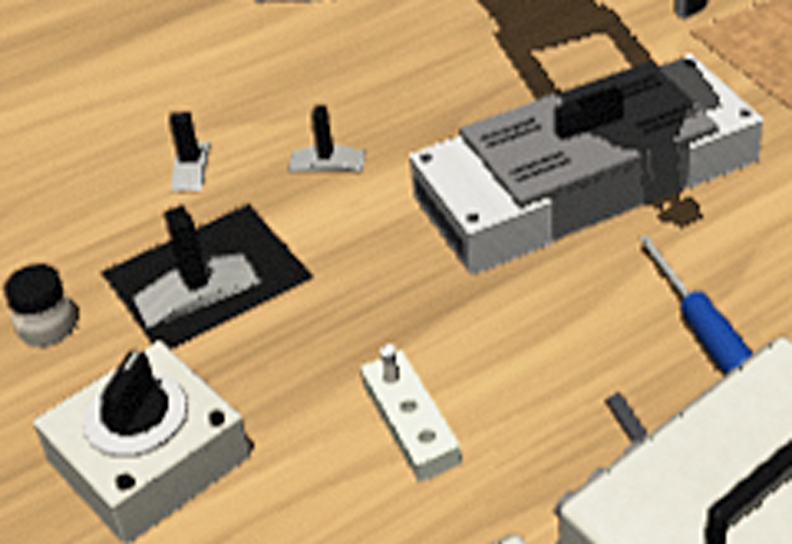

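View pics/sd1.png

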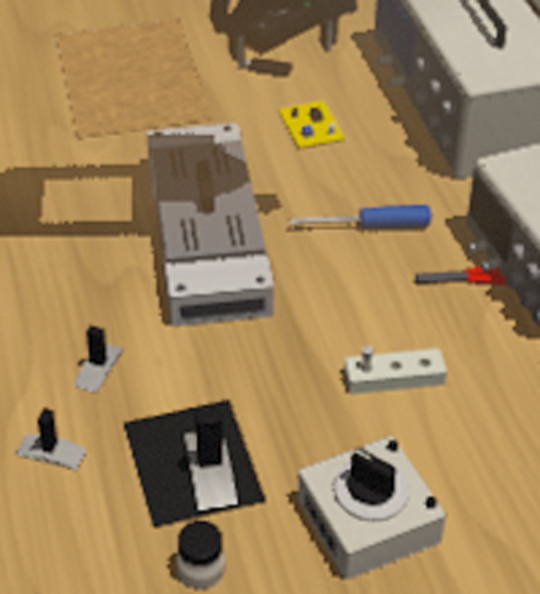

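```bash
cat > m1.py <<'E'
from h import *
S=lambda x,y:(150+x/3.3,160+y/3.3); D=lambda x,y:(240+x/2.7,125+y/2.7)
cs=cal('scene');cd=cal('side')
def q(name,z,sc,sd):
    P=[ray('scene',*S(*p),z,cs)[:2] for p in sc];Q=[ray('side',*D(*p),z,cd)[:2] for p in sd]
    print(name,'\n scene',np.round(P,3).tolist(),np.round(np.mean(P,0),4),'\n side ',np.round(Q,3).tolist(),np.round(np.mean(Q,0),4))
q('ledge ABCD',.048,[(411,157),(471,232),(762,118),(690,58)],[(165,270),(270,262),(238,123),(148,130)])
q('box',.045,[(35,425),(125,512),(243,420),(152,343)],[(300,477),(350,545),(442,508),(388,440)])
q('dialtop',.089,[(140,352)],[(370,455)])
q('wtop',.082,[(178,211)],[(210,418)])
q('wtips',.004,[(135,300),(148,330),(245,253),(260,280)],[(185,435),(197,508),(238,500)])
q('pad',.002,[(103,272),(245,205),(312,275),(165,347)],[(125,423),(228,402),(264,500),(157,526)])
q('fuse',.047,[(389,348)],[(367,350)])
q('holes',.02,[(408,406),(427,436)],[(396,365),(425,362)])
q('mat',.002,[((x/1.25-150)*3.3,(y/1.25-160)*3.3) for x,y in[(447,208),(512,185),(557,212),(495,243)]],[(55,38),(180,22),(213,122),(80,137)])
W=cal('wrist')
print('cam pos',-W[3].T@W[4])
E
python3 m1.py
```

```text
ledge ABCD 
 scene [[0.43, -0.121], [0.535, -0.131], [0.565, 0.143], [0.463, 0.151]] [0.4981 0.0104] 
 side  [[0.426, -0.082], [0.537, -0.099], [0.565, 0.141], [0.458, 0.156]] [0.4968 0.029 ]
box 
 scene [[0.514, -0.463], [0.615, -0.442], [0.593, -0.351], [0.492, -0.372]] [ 0.5535 -0.4069] 
 side  [[0.488, -0.376], [0.51, -0.458], [0.601, -0.441], [0.58, -0.356]] [ 0.545  -0.4079]
dialtop 
 scene [[0.538, -0.391]] [ 0.5378 -0.3906] 
 side  [[0.545, -0.401]] [ 0.5448 -0.4009]
wtop 
 scene [[0.416, -0.312]] [ 0.4158 -0.3116] 
 side  [[0.419, -0.318]] [ 0.4185 -0.3182]
wtips 
 scene [[0.402, -0.356], [0.438, -0.361], [0.406, -0.265], [0.441, -0.269]] [ 0.4216 -0.3128] 
 side  [[0.404, -0.269], [0.395, -0.357], [0.434, -0.358]] [ 0.411  -0.3279]
pad 
 scene [[0.356, -0.364], [0.351, -0.239], [0.458, -0.233], [0.46, -0.357]] [ 0.4062 -0.2982] 
 side  [[0.35, -0.238], [0.455, -0.238], [0.458, -0.362], [0.355, -0.366]] [ 0.4046 -0.3009]
fuse 
 scene [[0.598, -0.241]] [ 0.5981 -0.2413] 
 side  [[0.597, -0.245]] [ 0.5971 -0.2448]
holes 
 scene [[0.63, -0.247], [0.66, -0.251]] [ 0.6448 -0.249 ] 
 side  [[0.628, -0.249], [0.658, -0.252]] [ 0.643  -0.2503]
mat 
 scene [[0.365, 0.231], [0.388, 0.448], [0.55, 0.445], [0.547, 0.226]] [0.4624 0.3376] 
 side  [[0.387, 0.443], [0.559, 0.435], [0.55, 0.208], [0.384, 0.222]] [0.47   0.3271]
cam pos [0.57425547 0.07322737 0.37317166]
```

apply_moves --moves '[[[-5,-0.5,0,0,0,0,1],[-10,-1,0,0,0,0,1],[-15,-1.5,0,0,0,0,1],[-20,-2,0,0,0,0,1],[-25,-2.5,0,0,0,0,1],[-30,-3,0,0,0,0,1],[-35,-3,0,0,0,0,1],[-40,-3,0,0,0,0,1]]]'

```text
time_s: 0.95
eef_pos: [0.5444, -0.4004, 0.25]
eef_rot: [-0.0, 0.707, 0.707, 0.0]
wrist_force: [-0.6, -0.6, -0.4]
opening: 1.002
```

apply_moves --moves '[[[-4,0,0,0,0,0,1],[-8,0,0,0,0,0,1],[-8,0,0,0,0,0,1],[-8,0,0,0,0,0,1],[-8,0,0,0,0,0,1]]]'

```text
time_s: 1.45
eef_pos: [0.5451, -0.4773, 0.2498]
eef_rot: [-0.001, 0.707, 0.707, 0.0]
wrist_force: [0.6, 0.4, 0.6]
opening: 0.997
```

Run:
```python
from h import *
import json
o=get_obs();print(o['time_s'],o['eef_pos'],o['eef_rot'])
c=get_calibration('wrist'); json.dump({k:np.array(v).tolist() for k,v in c.items()},open('w1.json','w'))
snap('wrist','w1',None,1.25)
```

```text
1.45 [ 0.54514539 -0.47732796  0.24983407] [-5.84440833e-04  7.06864510e-01  7.07348690e-01  2.32267630e-04]
```

View pics/w1.png

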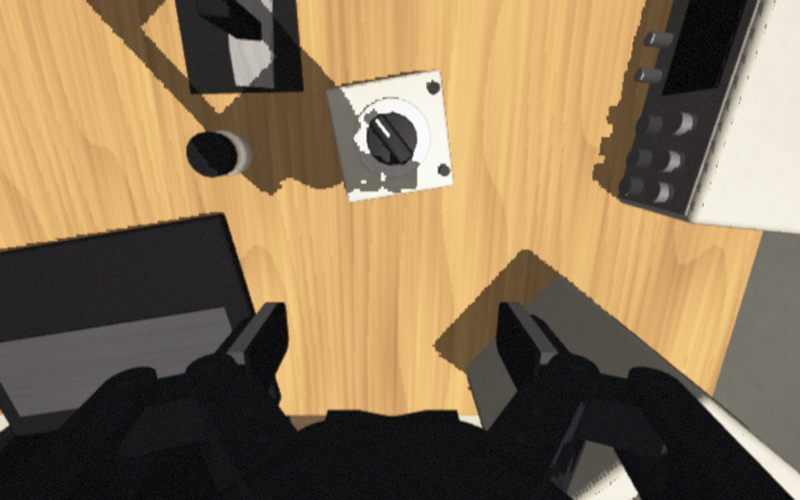

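Run:
```python
from h import *
import json
c=json.load(open('w1.json'));f=200/np.tan(np.radians(c["vertical_fov"])/2)
C=(f,c['cx'],c['cy'],np.array(c['R']),np.array(c['t']),0)
P=[ray('',u/1.25,v/1.25,.045,C)[:2] for u,v in[(328,90),(438,70),(453,183),(350,201)]]
print(np.round(P,4).tolist(),np.mean(P,0))
im=cv2.imread('pics/raw_w1.png')[40:180,250:375,::-1]
save(im,'w1c',None,4)
```

```text
[[0.4894, -0.3672], [0.5829, -0.3516], [0.6002, -0.4463], [0.5051, -0.463]] [ 0.54441267 -0.40701644]
```

View pics/w1c.png

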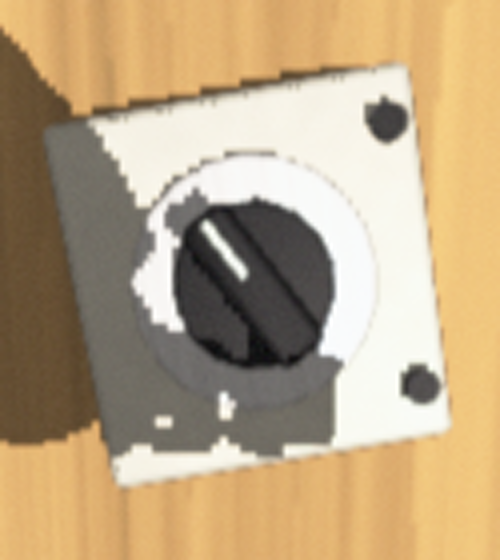

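```bash
cat >> h.py <<'E'
import json
def wload(n):
    c=json.load(open(n));f=200/np.tan(np.radians(c["vertical_fov"])/2)
    return (f,c['cx'],c['cy'],np.array(c['R']),np.array(c['t']),0)
def wsnap(name,crop=None,s=1.25):
    o=get_obs();c=get_calibration('wrist'); json.dump({k:np.array(v).tolist() for k,v in c.items()},open(name+'.json','w'))
    snap('wrist',name,crop,s); print(round(o['time_s'],2),np.round(o['eef_pos'],4),np.round(o['eef_rot'],3)); return o
E
python3 - <<'E'
from h import *
C=wload('w1.json')
P=[ray('',250+u/4,40+v/4,.089,C)[:2] for u,v in[(188,240),(225,207),(320,328),(285,362)]]
P=np.array(P);print(np.round(P,4),P.mean(0)); d=(P[2]+P[3]-P[0]-P[1]);print(np.degrees(np.arctan2(d[1],d[0])))
o=get_obs();print(o['q'])
print('disc',[ray('',250+u/4,40+v/4,.059,C)[:2] for u,v in [(175,285),(335,275),(250,198),(265,370)]])
E
```

```text
[[ 0.5285 -0.3968]
 [ 0.5373 -0.3894]
 [ 0.5602 -0.4171]
 [ 0.5518 -0.4252]] [ 0.54443016 -0.40712781]
-50.54492612127012
[-8.82067627e-01  5.10938909e-01  1.17785021e+00  2.92120387e-04
  1.45338529e+00 -8.83381567e-01]
disc [array([ 0.52312801, -0.40738311]), array([ 0.56556185, -0.40481913]), array([ 0.54305785, -0.38562564]), array([ 0.5471013 , -0.42952082])]
```

apply_moves --moves '[[[3.5,0,0,0,0,0.15,1],[7,0,0,0,0,0.3,1],[7,0,0,0,0,0.45,1],[7,0,0,0,0,0.6,1],[7,0,0,0,0,0.75,1],[7,0,0,0,0,0.9,1],[7,0,0,0,0,1.05,1],[7,0,0,0,0,1.2,1]]]'

```text
time_s: 2.3
eef_pos: [0.5455, -0.4068, 0.2509]
eef_rot: [0.0, 0.983, 0.182, 0.0]
wrist_force: [-0.7, -0.9, -0.3]
opening: 1.0
```

apply_moves --moves '[[[0,0,1,0,0,0.15,1],[0,0,2,0,0,0.3,1],[0,0,3,0,0,0.45,1],[0,0,4,0,0,0.6,1],[0,0,5,0,0,0.75,1],[0,0,6,0,0,0.9,1],[0,0,7,0,0,1.05,1],[0,0,8,0,0,1.2,1]]]'

```text
time_s: 3.1
eef_pos: [0.5456, -0.4069, 0.1705]
eef_rot: [0.0, 0.914, -0.405, 0.0]
wrist_force: [0.4, 0.2, 0.4]
opening: 1.001
```

apply_moves --moves '[[[0,0,1,0,0,0.05,1],[0,0,2,0,0,0.05,1],[0,0,2,0,0,0.05,1],[0,0,2,0,0,0.05,1]]]'

```text
time_s: 3.5
eef_pos: [0.5452, -0.4079, 0.1505]
eef_rot: [-0.0, 0.905, -0.425, -0.0]
wrist_force: [-0.2, 0.4, -0.0]
opening: 1.004
```

```bash
cat > st.py <<'E'
from h import *
from scipy.spatial.transform import Rotation as Ro
o=get_obs();w,x,y,z=o['eef_rot'];M=Ro.from_quat([x,y,z,w]).as_matrix()
print('t',round(o['time_s'],2),'p',np.round(o['eef_pos'],4),'jaw deg',round(np.degrees(np.arctan2(M[1,1],M[0,1])),2),'tilt',np.round(M[:2,2],4),'F',np.round(o['wrist_force'],1),'T',np.round(o['torque'],2),'op',round(o['opening'],3),'q',np.round(o['q'],2))
E
python3 st.py
```

```text
t 3.5 p [ 0.5452 -0.4079  0.1505] jaw deg -140.26 tilt [-0.      0.0001] F [-0.2  0.4 -0. ] T [-0.02 -0.02 -0.01] op 1.004 q [-0.82  0.5   1.4   0.    1.24  1.63]
```

apply_moves --moves '[[[0,0,3,0,0,0,1],[0,0,6.5,0,0,0,1],[0,0,6.5,0,0,0,0.5],[0,0,6.5,0,0,0,0],[0,0,6.5,0,0,0,0],[0,0,6.5,0,0,0,0],[0,0,6.5,0,0,0,0],[0,0,6.5,0,0,0,0]]]'

```text
time_s: 4.3
eef_pos: [0.5461, -0.4092, 0.0875]
eef_rot: [0.0, 0.905, -0.426, 0.002]
wrist_force: [0.6, 0.5, 6.3]
opening: 0.149
```

```bash
python3 st.py
```

```text
t 4.3 p [ 0.5461 -0.4092  0.0875] jaw deg -140.37 tilt [ 0.0024 -0.002 ] F [0.6 0.5 6.3] T [0.27 0.04 0.04] op 0.149 q [-0.82  0.58  1.42  0.    1.14  1.63]
```

apply_moves --moves '[[[0,0,0,0,0,-0.1,0],[0,0,0,0,0,-0.25,0],[0,0,0,0,0,-0.4,0],[0,0,0,0,0,-0.55,0],[0,0,0,0,0,-0.7,0],[0,0,0,0,0,-0.8,0],[0,0,0,0,0,-0.8,0]]]'

```text
time_s: 5.0
eef_pos: [0.5468, -0.4077, 0.0875]
eef_rot: [-0.0, 0.999, -0.038, 0.002]
wrist_force: [3.6, 5.9, 7.2]
opening: 0.145
```

```bash
python3 st.py
```

```text
t 5.0 p [ 0.5468 -0.4077  0.0875] jaw deg -94.34 tilt [0.0033 0.0002] F [3.6 5.9 7.2] T [ 0.99 -0.46 -0.02] op 0.145 q [-0.82  0.58  1.42  0.    1.14  0.83]
```

apply_moves --moves '[[[0,0,-0.2,0,0,-0.1,0],[0,0,-0.2,0,0,-0.2,0],[0,0,-0.2,0,0,-0.2,0]]]'

```text
time_s: 5.3
eef_pos: [0.5468, -0.4072, 0.0876]
eef_rot: [-0.0, 0.998, 0.062, 0.002]
wrist_force: [6.1, 3.1, -1.9]
opening: 0.15
```

```bash
python3 st.py
```

```text
t 5.3 p [ 0.5468 -0.4072  0.0876] jaw deg -82.89 tilt [0.0032 0.0011] F [ 6.1  3.1 -1.9] T [ 0.61 -1.17  0.03] op 0.15 q [-0.82  0.58  1.42  0.    1.14  0.63]
```

apply_moves --moves '[[[0,0,0,0,0,-0.1,0],[0,0,0,0,0,-0.2,0],[0,0,0,0,0,-0.2,0]]]'

```text
time_s: 5.6
eef_pos: [0.5467, -0.4071, 0.0877]
eef_rot: [-0.001, 0.987, 0.158, 0.002]
wrist_force: [6.3, 5.4, -0.8]
opening: 0.151
```

```bash
python3 st.py
```

```text
t 5.6 p [ 0.5467 -0.4071  0.0877] jaw deg -71.86 tilt [0.0044 0.003 ] F [ 6.3  5.4 -0.8] T [ 0.83 -1.04 -3.38] op 0.151 q [-0.82  0.58  1.42  0.01  1.14  0.44]
```

apply_moves --moves '[[[0,0,0,0,0,-0.1,0],[0,0,0,0,0,-0.2,0],[0,0,0,0,0,-0.2,0]]]'

```text
time_s: 5.9
eef_pos: [0.5466, -0.4074, 0.0877]
eef_rot: [-0.002, 0.968, 0.251, 0.004]
wrist_force: [4.3, 5.6, -0.2]
opening: 0.148
```

```bash
python3 st.py
```

```text
t 5.9 p [ 0.5466 -0.4074  0.0877] jaw deg -60.92 tilt [0.0062 0.0048] F [ 4.3  5.6 -0.2] T [ 0.75 -1.42 -7.04] op 0.148 q [-0.82  0.58  1.42  0.01  1.14  0.24]
```

apply_moves --moves '[[[0,0,0,0,0,0.1,0],[0,0,0,0,0,0.25,0],[0,0,0,0,0,0.25,0]]]'

```text
time_s: 6.2
eef_pos: [0.5465, -0.4074, 0.0873]
eef_rot: [-0.001, 0.991, 0.131, 0.002]
wrist_force: [5.6, 4.1, -3.7]
opening: 0.153
```

```bash
python3 st.py
```

```text
t 6.2 p [ 0.5465 -0.4074  0.0873] jaw deg -74.92 tilt [0.0038 0.0019] F [ 5.6  4.1 -3.7] T [ 0.34 -1.4  -1.46] op 0.153 q [-0.82  0.58  1.42  0.    1.14  0.49]
```

apply_moves --moves '[[[0,0,0,0,0,0,1],[0,0,0,0,0,0,1],[0,0,0,0,0,0,1],[0,0,0,0,0,0,1],[0,0,-5,0,0,0,1],[0,0,-10,0,0,0,1],[0,0,-13,0,0,0,1],[0,0,-13,0,0,0,1]]]'

```text
time_s: 7.0
eef_pos: [0.5473, -0.4111, 0.2247]
eef_rot: [0.005, 0.991, 0.135, 0.003]
wrist_force: [-0.7, 0.1, -0.7]
opening: 0.998
```

```bash
python3 st.py; python3 -c "
from h import *
im=snap('scene','s2'); im2=snap('side','d2')
a=cv2.resize(im[225:330,150:250],None,fx=4,fy=4,interpolation=2);b=cv2.resize(im2[275:345,335:415],(480,420),interpolation=2)
cv2.imwrite('pics/dial2.png',np.hstack([a,b[:420]])[:,:,::-1])"
```

```text
t 7.0 p [ 0.5473 -0.4111  0.2247] jaw deg -74.48 tilt [ 0.0078 -0.0086] F [-0.7  0.1 -0.7] T [-0.04  0.    0.03] op 0.998 q [-0.82  0.43  1.34 -0.    1.36  0.48]
```

View pics/dial2.png

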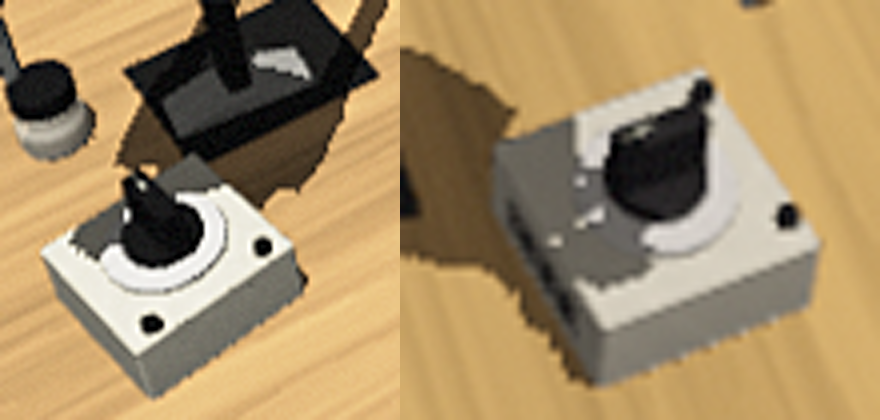

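Dial bar is now parallel to the box edge (mark end toward −x), consistent with the stop torque. Now look at the wedge.

apply_moves --moves '[[[-4,-2.5,0,0,0,-0.15,1],[-8.8,-5.6,0,0,0,-0.3,1],[-8.8,-5.6,0,0,0,-0.45,1],[-8.8,-5.6,0,0,0,-0.6,1],[-8.8,-5.6,0,0,0,-0.75,1],[-8.8,-5.6,0,0,0,-0.9,1],[-8.8,-5.6,0,0,0,-1.05,1],[-8.8,-5.6,0,0,0,-1.18,1]]]'

```text
time_s: 7.9
eef_pos: [0.4443, -0.3771, 0.2149]
eef_rot: [-0.002, 0.746, 0.666, 0.0]
wrist_force: [0.2, -0.3, 0.8]
opening: 1.0
```

apply_moves --moves '[[[0,0,0,0,0,0,1],[0,0,0,0,0,0,1],[0,0,0,0,0,0,1]]]'

```text
time_s: 8.2
eef_pos: [0.4449, -0.3778, 0.2164]
eef_rot: [-0.001, 0.749, 0.662, 0.0]
wrist_force: [-0.5, 0.7, -0.8]
opening: 1.002
```

```bash
python3 st.py; python3 -c "
from h import *
wsnap('w2',(60,0,460,240),2)"
```

```text
t 8.2 p [ 0.4449 -0.3778  0.2164] jaw deg -7.02 tilt [-0.0009  0.0011] F [-0.5  0.7 -0.8] T [ 0.   -0.02  0.01] op 1.002 q [-0.91  0.23  1.62 -0.    1.29 -0.78]
8.2 [ 0.4449 -0.3778  0.2164] [-0.001  0.749  0.662  0.   ]
```

View pics/w2.png

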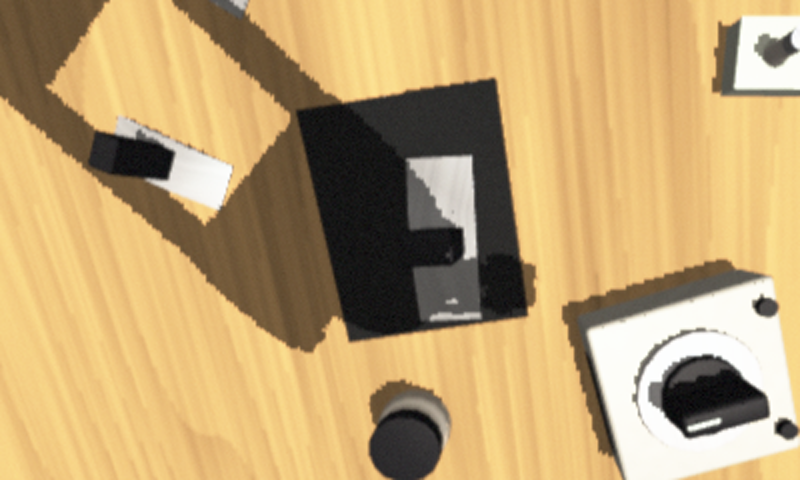

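```bash
python3 -c "
from h import *
C=wload('w2.json')
P=np.array([ray('',60+u/2,v/2,.004,C)[:2] for u,v in[(407,157),(472,155),(482,319),(415,322)]]);print(P.round(4),P.mean(0))
a=(P[0]+P[1]-P[2]-P[3])/2;print('y axis',a,np.hypot(*a),'yaw',np.degrees(np.arctan2(-a[0],a[1])),'width',np.linalg.norm(P[0]-P[1]),np.linalg.norm(P[2]-P[3]))
Q=np.array([ray('',60+u/2,v/2,.002,C)[:2] for u,v in[(298,110),(495,80),(527,315),(350,340)]]);print(Q.round(4),Q.mean(0))
a=(Q[0]+Q[1]-Q[2]-Q[3])/2;print('pad',a,'yaw',np.degrees(np.arctan2(-a[0],a[1])))
"
```

```text
[[ 0.4019 -0.2674]
 [ 0.4376 -0.2708]
 [ 0.4308 -0.3615]
 [ 0.3909 -0.3584]] [ 0.41527915 -0.31455795]
y axis [0.00893738 0.09087046] 0.09130890891307196 yaw -5.6171451369213266 width 0.0358095422861701 0.04002595143635193
[[ 0.3471 -0.2365]
 [ 0.4549 -0.2352]
 [ 0.4576 -0.3628]
 [ 0.3495 -0.3648]] [ 0.40228521 -0.29982921]
pad [-0.00261829  0.12792779] yaw 1.1725051605457264
```

apply_moves --moves '[[[3,-1.8,2,0,0,0,1],[5.9,-3.6,5,0,0,0,1],[5.9,-3.6,8,0,0,0,1],[5.9,-3.6,8,0,0,0,1]]]'

```text
time_s: 8.65
eef_pos: [0.4143, -0.3121, 0.1335]
eef_rot: [-0.004, 0.748, 0.663, 0.0]
wrist_force: [-0.5, 0.3, -0.2]
opening: 0.998
```

```bash
python3 st.py
```

```text
t 8.65 p [ 0.4143 -0.3121  0.1335] jaw deg -6.91 tilt [-0.005   0.0059] F [-0.5  0.3 -0.2] T [ 0.05  0.04 -0.02] op 0.998 q [-0.87  0.2   1.84 -0.    1.11 -0.75]
```

apply_moves --moves '[[[0,0,4,0,0,0,1],[0,0,8,0,0,0,1],[0,0,8.3,0,0,0,1],[0,0,8.3,0,0,0,0.5],[0,0,8.3,0,0,0,0],[0,0,8.3,0,0,0,0],[0,0,8.3,0,0,0,0],[0,0,8.3,0,0,0,0]]]'

```text
time_s: 9.45
eef_pos: [0.4175, -0.3162, 0.0561]
eef_rot: [0.002, 0.748, 0.663, -0.0]
wrist_force: [0.4, 0.1, 6.6]
opening: 0.269
```

```bash
python3 st.py
```

```text
t 9.45 p [ 0.4175 -0.3162  0.0561] jaw deg -6.88 tilt [ 0.0021 -0.0025] F [0.4 0.1 6.6] T [ 0.13 -0.02  0.01] op 0.269 q [-0.88  0.33  1.87  0.    0.94 -0.76]
```

```bash
python3 -c "
from h import *
import json
from numpy import array
c={'vertical_fov': 70.19780123885315, 'cx': 313.42933143115755, 'cy': 193.01633049858194, 'R': [[ 9.99996104e-01, -2.92478019e-04, -2.77600964e-03],[ 5.14789411e-04, -9.58113722e-01,  2.86387553e-01],[-2.74349500e-03, -2.86387866e-01, -9.58109839e-01]], 't': [-0.57319589, -0.03700719,  0.38008633]}
json.dump(c,open('w0.json','w'))
im=cv2.imread('pics/raw_wrist0.png')[15:290,180:320,::-1]
save(np.ascontiguousarray(np.rot90(im)),'w0c',None,2.9)
"
```

```text
(no output)
```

View pics/w0c.png

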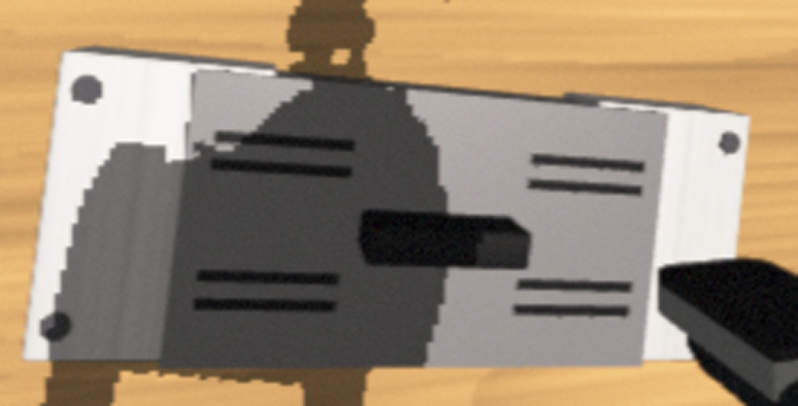

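apply_moves --moves '[[[0,0,-3,0,0,0,0],[0,0,-7,0,0,0,0],[0,0,-11,0,0,0,0],[0,0,-11,0,0,0,0],[0,0,-11,0,0,0,0]]]'

```text
time_s: 9.95
eef_pos: [0.417, -0.3156, 0.1656]
eef_rot: [0.001, 0.748, 0.663, -0.0]
wrist_force: [-0.3, -0.0, -2.3]
opening: 0.276
```

```bash
python3 st.py
```

```text
t 9.95 p [ 0.417  -0.3156  0.1656] jaw deg -6.87 tilt [ 0.0019 -0.0022] F [-0.3 -0.  -2.3] T [0.04 0.04 0.02] op 0.276 q [-0.88  0.16  1.82  0.    1.16 -0.76]
```

```bash
python3 -c "
from h import *
C=wload('w0.json')
f=lambda p,z:ray('',319-p[1]/2.9,15+p[0]/2.9,z,C)[:2]
P=np.array([f(p,.058) for p in[(193,70),(162,366),(641,366),(667,112)]]);L=np.array([f(p,.048) for p in[(63,52),(23,360),(749,117)]])
print(P.round(4),P.mean(0),L.round(4),(L[1]+L[2])/2)
a=P[0]+P[1]-P[2]-P[3];b=P[0]+P[3]-P[1]-P[2];c=L[0]-L[2]
for v in(a,[-b[1],b[0]],c):print(np.degrees(np.arctan2(-v[0],v[1])),np.hypot(*v)/2)
"
```

```text
[[ 0.5542  0.0994]
 [ 0.4497  0.1097]
 [ 0.4271 -0.0755]
 [ 0.5329 -0.0874]] [0.49096395 0.01156848] [[ 0.5607  0.1431]
 [ 0.4533  0.1558]
 [ 0.528  -0.1331]] [0.49063507 0.0113183 ]
-6.719650483538818 0.1872701334123391
-6.019604202552486 0.10573721319567435
-6.754829817334662 0.13910710601581938
```

apply_moves --moves '[[[4,0.8,0,0,0,0,0],[8,1.6,0,0,0,0,0],[12,2.4,0,0,0,0,0],[16,3.2,0,0,0,0,0],[18.8,3.5,0,0,0,0,0],[18.8,3.5,2.5,0,0,0,0],[18.8,3.5,5,0,0,0,0],[18.8,3.5,5,0,0,0,0]]]'

```text
time_s: 10.75
eef_pos: [0.4702, -0.1303, 0.1096]
eef_rot: [-0.005, 0.748, 0.664, -0.002]
wrist_force: [-1.1, 0.1, -1.5]
opening: 0.275
```

apply_moves --moves '[[[0,0,0,0,0,0,0],[0,0,0,0,0,0,0]]]'

```text
time_s: 10.95
eef_pos: [0.4741, -0.1332, 0.1149]
eef_rot: [0.0, 0.748, 0.663, 0.0]
wrist_force: [-0.2, 0.3, -1.3]
opening: 0.276
```

```bash
cat >> st.py <<'E'
c=np.array([.491,.0115]);d=o['eef_pos'][:2]-c;th=np.radians(-6.65)
cy=-np.sin(th)*d[0]+np.cos(th)*d[1]; cx=np.cos(th)*d[0]+np.sin(th)*d[1]
f=np.array(o['wrist_force'][:2])
print('cradle x,y mm',round(cx*1e3,1),round(cy*1e3,1),'past edge d',round(94+45-abs(cy)*1e3,1),'F along y',round(-np.sin(th)*f[0]+np.cos(th)*f[1],1))
E
python3 st.py; python3 -c "
from h import *
wsnap('w3',(100,0,500,300),2)"
```

```text
t 10.95 p [ 0.4741 -0.1332  0.1149] jaw deg -6.9 tilt [ 0.0005 -0.0003] F [-0.2  0.3 -1.3] T [-0.1  -0.01  0.04] op 0.276 q [-0.52  0.17  1.92 -0.    1.05 -0.39]
cradle x,y mm -0.0 -145.6 past edge d -6.6 F along y 0.3
10.95 [ 0.4741 -0.1332  0.1149] [0.    0.748 0.663 0.   ]
```

View pics/w3.png

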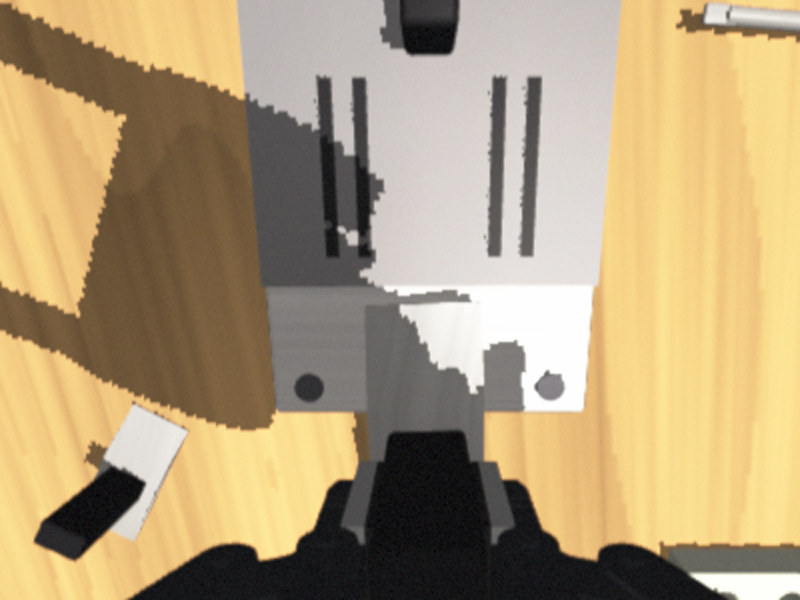

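apply_moves --moves '[[[0,0,0.6,0,0,0,0],[0,0,1.2,0,0,0,0],[0,0,1.2,0,0,0,0],[0,0,1.2,0,0,0,0]]]'

```text
time_s: 11.4
eef_pos: [0.4737, -0.1327, 0.1021]
eef_rot: [-0.0, 0.748, 0.663, -0.0]
wrist_force: [-0.8, -0.3, -1.0]
opening: 0.276
```

```bash
python3 st.py
```

```text
t 11.4 p [ 0.4737 -0.1327  0.1021] jaw deg -6.89 tilt [-0.0003  0.0002] F [-0.8 -0.3 -1. ] T [-0.01 -0.03  0.02] op 0.276 q [-0.52  0.19  1.93  0.    1.02 -0.39]
cradle x,y mm -0.5 -145.3 past edge d -6.3 F along y -0.4
```

apply_moves --moves '[[[0,0,0.1,0,0,0,0],[0,0,0.1,0,0,0,0]]]'

```text
time_s: 11.6
eef_pos: [0.474, -0.1329, 0.102]
eef_rot: [0.0, 0.748, 0.663, -0.0]
wrist_force: [-1.8, 0.1, 7.0]
opening: 0.273
```

apply_moves --moves '[[[0,0,0.1,0,0,0,0],[0,0,0.1,0,0,0,0]]]'

```text
time_s: 11.8
eef_pos: [0.4744, -0.1331, 0.102]
eef_rot: [0.001, 0.748, 0.664, 0.0]
wrist_force: [-4.6, 1.5, 14.2]
opening: 0.274
```

```bash
python3 st.py
```

```text
t 11.8 p [ 0.4744 -0.1331  0.102 ] jaw deg -6.86 tilt [ 0.0008 -0.0007] F [-4.6  1.5 14.2] T [0.49 0.74 0.09] op 0.274 q [-0.51  0.19  1.93 -0.    1.02 -0.4 ]
cradle x,y mm 0.2 -145.5 past edge d -6.5 F along y 1.0
```

apply_moves --moves '[[[0.3,0,-0.15,0,0,0,0],[0.6,0,-0.15,0,0,0,0],[0.9,0,-0.15,0,0,0,0],[1.1,0,-0.15,0,0,0,0],[1.1,0,-0.15,0,0,0,0]]]'

```text
time_s: 12.3
eef_pos: [0.4755, -0.1218, 0.102]
eef_rot: [0.0, 0.748, 0.664, 0.0]
wrist_force: [-0.5, -1.8, 3.2]
opening: 0.274
```

```bash
python3 st.py|cut -c1-150
```

```text
t 12.3 p [ 0.4755 -0.1218  0.102 ] jaw deg -6.85 tilt [ 0.0007 -0.0006] F [-0.5 -1.8  3.2] T [-0.21 -0.08  0.  ] op 0.274 q [-0.49  0.19  1.93 -0.    
cradle x,y mm 0.1 -134.2 past edge d 4.8 F along y -1.8
```

apply_moves --moves '[[[0.15,0,0,0,0,0,0],[0.3,0,0,0,0,0,0],[0.3,0,0,0,0,0,0]]]'

```text
time_s: 12.6
eef_pos: [0.4759, -0.1203, 0.1022]
eef_rot: [0.001, 0.748, 0.664, -0.001]
wrist_force: [-2.0, -7.8, 3.4]
opening: 0.274
```

```bash
python3 st.py|cut -c1-150
```

```text
t 12.6 p [ 0.4759 -0.1203  0.1022] jaw deg -6.86 tilt [ 0.0008 -0.003 ] F [-2.  -7.8  3.4] T [-1.4   0.19 -0.05] op 0.274 q [-0.49  0.19  1.93 -0.    
cradle x,y mm 0.2 -132.7 past edge d 6.3 F along y -8.0
```

apply_moves --moves '[[[0.15,0,0,0,0,0,0],[0.3,0,0,0,0,0,0],[0.3,0,0,0,0,0,0]]]'

```text
time_s: 12.9
eef_pos: [0.4763, -0.1176, 0.1023]
eef_rot: [0.002, 0.748, 0.663, -0.001]
wrist_force: [-0.4, -7.2, 2.6]
opening: 0.276
```

```bash
python3 st.py|cut -c1-150
```

```text
t 12.9 p [ 0.4763 -0.1176  0.1023] jaw deg -6.87 tilt [ 0.0011 -0.0033] F [-0.4 -7.2  2.6] T [-1.5   0.1  -0.02] op 0.276 q [-0.48  0.19  1.93 -0.    
cradle x,y mm 0.4 -129.9 past edge d 9.1 F along y -7.2
```

apply_moves --moves '[[[0.15,0,0,0,0,0,0],[0.3,0,0,0,0,0,0],[0.3,0,0,0,0,0,0]]]'

```text
time_s: 13.2
eef_pos: [0.4767, -0.1146, 0.1023]
eef_rot: [0.002, 0.748, 0.663, -0.001]
wrist_force: [-0.9, -8.3, 2.3]
opening: 0.27
```

```bash
python3 st.py|cut -c1-150
```

```text
t 13.2 p [ 0.4767 -0.1146  0.1023] jaw deg -6.87 tilt [ 0.0011 -0.0033] F [-0.9 -8.3  2.3] T [-1.52  0.09 -0.06] op 0.27 q [-0.48  0.19  1.93 -0.    1
cradle x,y mm 0.4 -126.9 past edge d 12.1 F along y -8.3
```

apply_moves --moves '[[[-1,0,0,0,0,0,0],[-2.3,0,0,0,0,0,0],[-2.3,0,-3,0,0,0,0],[-2.3,0,-6.5,0,0,0,0],[1,0,-6.5,0,0,0,0],[6,0,-6.5,0,0,0,0],[11,0,-6.5,0,0,0,0],[16,0,-6.5,0,0,0,0]]]'

```text
time_s: 14.0
eef_pos: [0.4944, 0.0479, 0.166]
eef_rot: [-0.001, 0.749, 0.663, -0.0]
wrist_force: [1.2, -0.9, -1.6]
opening: 0.273
```

```bash
python3 st.py|cut -c1-150
```

```text
t 14.0 p [0.4944 0.0479 0.166 ] jaw deg -6.94 tilt [-0.002   0.0011] F [ 1.2 -0.9 -1.6] T [-0.02 -0.04 -0.01] op 0.273 q [-0.14  0.1   1.88  0.    1.1
cradle x,y mm -0.9 36.6 past edge d 102.4 F along y -0.8
```

apply_moves --moves '[[[5,0.1,0,0,0,0,0],[10,0.1,0,0,0,0,0],[11.2,0.1,0,0,0,0,0],[11.2,0.1,3,0,0,0,0],[11.2,0.1,5.5,0,0,0,0],[11.2,0.1,5.8,0,0,0,0],[11.2,0.1,5.8,0,0,0,0]]]'

```text
time_s: 14.7
eef_pos: [0.5086, 0.1566, 0.1077]
eef_rot: [-0.001, 0.748, 0.663, -0.001]
wrist_force: [1.3, 0.1, -0.7]
opening: 0.271
```

```bash
python3 st.py|cut -c1-150;  python3 -c "
from h import *
wsnap('w4',(100,0,500,300),2)"
```

```text
t 14.7 p [0.5086 0.1566 0.1077] jaw deg -6.9 tilt [-0.0035 -0.0001] F [ 1.3  0.1 -0.7] T [-0.01 -0.02 -0.02] op 0.271 q [0.08 0.27 1.82 0.   1.06 0.2 
cradle x,y mm 0.7 146.2 past edge d -7.2 F along y 0.2
14.7 [0.5086 0.1566 0.1077] [-0.001  0.748  0.663 -0.001]
```

View pics/w4.png

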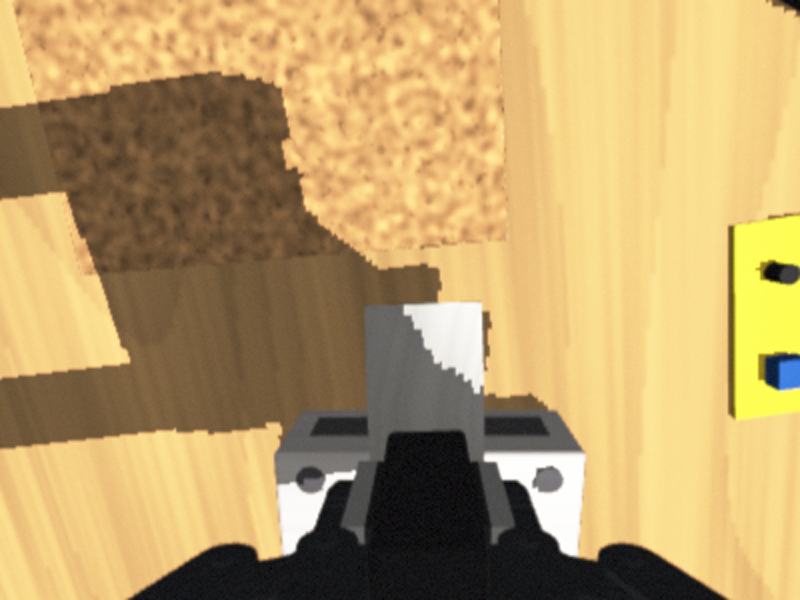

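apply_moves --moves '[[[0,0,0.5,0,0,0,0],[0,0,0.6,0,0,0,0],[0,0,0.6,0,0,0,0],[0,0,0.6,0,0,0,0]]]'

```text
time_s: 15.15
eef_pos: [0.51, 0.157, 0.1032]
eef_rot: [0.0, 0.748, 0.663, 0.0]
wrist_force: [0.1, 0.4, -1.6]
opening: 0.272
```

apply_moves --moves '[[[0,0,0,0,0,0,0],[0,0,0,0,0,0,0]]]'

```text
time_s: 15.35
eef_pos: [0.5099, 0.1571, 0.103]
eef_rot: [0.0, 0.748, 0.663, 0.0]
wrist_force: [-0.0, -0.7, -1.5]
opening: 0.272
```

```bash
python3 st.py|cut -c1-150
```

```text
t 15.35 p [0.5099 0.1571 0.103 ] jaw deg -6.87 tilt [0.0004 0.    ] F [-0.  -0.7 -1.5] T [ 0.01 -0.02 -0.01] op 0.272 q [ 0.08  0.27  1.82 -0.    1.04
cradle x,y mm 1.9 146.8 past edge d -7.8 F along y -0.7
```

apply_moves --moves '[[[0,0,0.14,0,0,0,0],[0,0,0.14,0,0,0,0],[-0.4,-0.15,0.14,0,0,0,0],[-0.8,-0.15,0.14,0,0,0,0],[-1.2,-0.15,0.14,0,0,0,0],[-1.2,-0.15,0.14,0,0,0,0]]]'

```text
time_s: 15.95
eef_pos: [0.5075, 0.1447, 0.1021]
eef_rot: [0.001, 0.748, 0.663, 0.001]
wrist_force: [-0.4, -0.3, 5.8]
opening: 0.272
```

```bash
python3 st.py|cut -c1-150
```

```text
t 15.95 p [0.5075 0.1447 0.1021] jaw deg -6.9 tilt [ 0.0015 -0.0001] F [-0.4 -0.3  5.8] T [-0.09  0.01  0.01] op 0.272 q [ 0.05  0.26  1.84 -0.    1.0
cradle x,y mm 0.9 134.2 past edge d 4.8 F along y -0.3
```

apply_moves --moves '[[[-0.15,0,0,0,0,0,0],[-0.3,0,0,0,0,0,0],[-0.3,0,0,0,0,0,0]]]'

```text
time_s: 16.25
eef_pos: [0.5073, 0.1427, 0.1022]
eef_rot: [0.0, 0.748, 0.663, 0.001]
wrist_force: [0.4, 4.5, 5.1]
opening: 0.273
```

```bash
python3 st.py|cut -c1-150
```

```text
t 16.25 p [0.5073 0.1427 0.1022] jaw deg -6.91 tilt [0.0022 0.0015] F [0.4 4.5 5.1] T [ 0.67 -0.25 -0.  ] op 0.273 q [0.05 0.26 1.84 0.   1.04 0.17]
cradle x,y mm 1.0 132.2 past edge d 6.8 F along y 4.5
```

apply_moves --moves '[[[-0.15,0,0,0,0,0,0],[-0.3,0,0,0,0,0,0],[-0.3,0,0,0,0,0,0]]]'

```text
time_s: 16.55
eef_pos: [0.5071, 0.1405, 0.1023]
eef_rot: [-0.0, 0.748, 0.663, 0.002]
wrist_force: [0.9, 8.1, 5.3]
opening: 0.275
```

```bash
python3 st.py|cut -c1-150
```

```text
t 16.55 p [0.5071 0.1405 0.1023] jaw deg -6.91 tilt [0.0028 0.003 ] F [0.9 8.1 5.3] T [ 1.41 -0.21 -0.01] op 0.275 q [0.04 0.26 1.84 0.   1.04 0.16]
cradle x,y mm 1.1 130.0 past edge d 9.0 F along y 8.1
```

apply_moves --moves '[[[-0.15,0,0,0,0,0,0],[-0.3,0,0,0,0,0,0],[-0.3,0,0,0,0,0,0]]]'

```text
time_s: 16.85
eef_pos: [0.5068, 0.1376, 0.1023]
eef_rot: [-0.0, 0.748, 0.663, 0.002]
wrist_force: [1.0, 8.3, 5.1]
opening: 0.27
```

```bash
python3 st.py|cut -c1-150
```

```text
t 16.85 p [0.5068 0.1376 0.1023] jaw deg -6.91 tilt [0.0029 0.0031] F [1.  8.3 5.1] T [ 1.43 -0.24 -0.01] op 0.27 q [0.04 0.26 1.85 0.   1.03 0.16]
cradle x,y mm 1.1 127.1 past edge d 11.9 F along y 8.4
```

apply_moves --moves '[[[1,0,0,0,0,0,0],[2.3,0,0,0,0,0,0],[2.3,0,-3,0,0,0,0],[2.3,0,-6.5,0,0,0,0],[-2,0,-6.5,0,0,0,0],[-7,0,-6.5,0,0,0,0],[-12,0,-6.5,0,0,0,0],[-17,0,-6.5,0,0,0,0]]]'

```text
time_s: 17.65
eef_pos: [0.4841, -0.034, 0.1658]
eef_rot: [-0.0, 0.748, 0.664, -0.001]
wrist_force: [0.7, -0.4, -2.2]
opening: 0.273
```

apply_moves --moves '[[[-5,0,0,0,0,0,0],[-10.2,0,0,0,0,0,0],[-10.2,0,0,0,0,0,0],[-10.2,0,4,0,0,0,0],[-10.2,0,6,0,0,0,0],[-10.2,0,6.2,0,0,0,0],[-10.2,0,6.2,0,0,0,0],[-10.2,0,6.2,0,0,0,0]]]'

```text
time_s: 18.45
eef_pos: [0.4732, -0.1333, 0.1046]
eef_rot: [-0.0, 0.748, 0.664, -0.0]
wrist_force: [-0.4, -0.0, -1.8]
opening: 0.271
```

```bash
python3 st.py|cut -c1-150
```

```text
t 18.45 p [ 0.4732 -0.1333  0.1046] jaw deg -6.85 tilt [-0.0002  0.0001] F [-0.4 -0.  -1.8] T [0.01 0.07 0.04] op 0.271 q [-0.52  0.19  1.93 -0.    1.
cradle x,y mm -0.9 -145.9 past edge d -6.9 F along y -0.1
```

apply_moves --moves '[[[0,0,0.3,0,0,0,0],[0,0,0.3,0,0,0,0],[0.4,0.1,0.3,0,0,0,0],[0.8,0.1,0.3,0,0,0,0],[1.1,0.1,0.3,0,0,0,0],[1.1,0.1,0.3,0,0,0,0]]]'

```text
time_s: 19.05
eef_pos: [0.4758, -0.1224, 0.1016]
eef_rot: [0.0, 0.748, 0.664, 0.0]
wrist_force: [0.4, 1.2, -0.5]
opening: 0.27
```

```bash
python3 st.py|cut -c1-150
```

```text
t 19.05 p [ 0.4758 -0.1224  0.1016] jaw deg -6.84 tilt [ 0.0005 -0.    ] F [ 0.4  1.2 -0.5] T [ 0.15 -0.01  0.02] op 0.27 q [-0.49  0.19  1.93  0.    
cradle x,y mm 0.4 -134.7 past edge d 4.3 F along y 1.3
```

apply_moves --moves '[[[0.2,0,0,0,0,0,0],[0.2,0,0,0,0,0,0]]]'

```text
time_s: 19.25
eef_pos: [0.476, -0.1208, 0.1016]
eef_rot: [0.0, 0.748, 0.663, 0.0]
wrist_force: [0.7, 0.6, 1.5]
opening: 0.273
```

```bash
python3 st.py|tail -1
```

```text
cradle x,y mm 0.4 -133.1 past edge d 5.9 F along y 0.7
```

apply_moves --moves '[[[0.2,0,0,0,0,0,0],[0.2,0,0,0,0,0,0]]]'

```text
time_s: 19.45
eef_pos: [0.4762, -0.119, 0.1016]
eef_rot: [0.0, 0.748, 0.663, 0.0]
wrist_force: [-1.4, 0.2, 3.1]
opening: 0.274
```

```bash
python3 st.py|tail -1
```

```text
cradle x,y mm 0.4 -131.3 past edge d 7.7 F along y 0.0
```

apply_moves --moves '[[[0.2,0,0,0,0,0,0],[0.2,0,0,0,0,0,0]]]'

```text
time_s: 19.65
eef_pos: [0.4765, -0.1171, 0.1016]
eef_rot: [0.0, 0.748, 0.663, -0.0]
wrist_force: [0.4, -1.5, 2.4]
opening: 0.27
```

```bash
python3 st.py|tail -1
```

```text
cradle x,y mm 0.4 -129.5 past edge d 9.5 F along y -1.5
```

apply_moves --moves '[[[0.2,0,0,0,0,0,0],[0.2,0,0,0,0,0,0]]]'

```text
time_s: 19.85
eef_pos: [0.4767, -0.1156, 0.1016]
eef_rot: [0.001, 0.748, 0.664, -0.0]
wrist_force: [0.1, -5.0, 1.7]
opening: 0.27
```

```bash
python3 st.py|tail -1
```

```text
cradle x,y mm 0.5 -127.9 past edge d 11.1 F along y -4.9
```

apply_moves --moves '[[[0.2,0,0,0,0,0,0],[0.2,0,0,0,0,0,0]]]'

```text
time_s: 20.05
eef_pos: [0.4769, -0.1139, 0.1016]
eef_rot: [0.001, 0.748, 0.664, -0.001]
wrist_force: [-0.1, -6.2, 0.6]
opening: 0.272
```

```bash
python3 st.py|tail -1
```

```text
cradle x,y mm 0.5 -126.2 past edge d 12.8 F along y -6.2
```

apply_moves --moves '[[[0.2,0,0,0,0,0,0],[0.3,0,0,0,0,0,0],[0.3,0,0,0,0,0,0]]]'

```text
time_s: 20.35
eef_pos: [0.4773, -0.111, 0.1016]
eef_rot: [0.001, 0.748, 0.664, -0.001]
wrist_force: [-0.2, -6.5, 0.6]
opening: 0.273
```

```bash
python3 st.py|tail -1
```

```text
cradle x,y mm 0.6 -123.3 past edge d 15.7 F along y -6.5
```

apply_moves --moves '[[[-1.2,0,0,0,0,0,0],[-2.6,0,0,0,0,0,0],[-2.6,0,-3,0,0,0,0],[-2.6,0,-6.5,0,0,0,0],[1.5,0,-6.5,0,0,0,0],[6,0,-6.5,0,0,0,0],[11,0,-6.5,0,0,0,0],[16,0,-6.5,0,0,0,0]]]'

```text
time_s: 21.15
eef_pos: [0.4957, 0.0498, 0.1658]
eef_rot: [-0.001, 0.749, 0.663, -0.0]
wrist_force: [0.6, -0.0, -1.4]
opening: 0.271
```

apply_moves --moves '[[[5,0,0,0,0,0,0],[10.8,0,0,0,0,0,0],[10.8,0,0,0,0,0,0],[10.8,0,4,0,0,0,0],[10.8,0,6,0,0,0,0],[10.8,0,6.2,0,0,0,0],[10.8,0,6.2,0,0,0,0],[10.8,0,6.2,0,0,0,0]]]'

```text
time_s: 21.95
eef_pos: [0.5093, 0.1554, 0.1045]
eef_rot: [-0.0, 0.749, 0.663, -0.0]
wrist_force: [0.0, 0.5, -1.6]
opening: 0.275
```

```bash
python3 st.py|cut -c1-150
```

```text
t 21.95 p [0.5093 0.1554 0.1045] jaw deg -6.93 tilt [-0.0003 -0.0001] F [ 0.   0.5 -1.6] T [0.   0.04 0.04] op 0.275 q [ 0.07  0.27  1.83 -0.    1.05 
cradle x,y mm 1.5 145.1 past edge d -6.1 F along y 0.5
```

apply_moves --moves '[[[0,0,0.32,0,0,0,0],[0,0,0.32,0,0,0,0],[-0.4,-0.1,0.32,0,0,0,0],[-0.8,-0.1,0.32,0,0,0,0],[-1.2,-0.1,0.32,0,0,0,0],[-1.2,-0.1,0.32,0,0,0,0]]]'

```text
time_s: 22.55
eef_pos: [0.5067, 0.1437, 0.1013]
eef_rot: [0.0, 0.748, 0.663, -0.0]
wrist_force: [0.1, 0.0, -1.2]
opening: 0.274
```

```bash
python3 st.py|cut -c1-150
```

```text
t 22.55 p [0.5067 0.1437 0.1013] jaw deg -6.91 tilt [ 0.0001 -0.0001] F [ 0.1  0.  -1.2] T [ 0.    0.01 -0.03] op 0.274 q [ 0.05  0.26  1.84 -0.    1.
cradle x,y mm 0.3 133.2 past edge d 5.8 F along y 0.0
```

apply_moves --moves '[[[-0.2,0,0,0,0,0,0],[-0.2,0,0,0,0,0,0]]]'

```text
time_s: 22.75
eef_pos: [0.5065, 0.1421, 0.1012]
eef_rot: [0.0, 0.748, 0.663, 0.0]
wrist_force: [1.2, -0.1, -1.4]
opening: 0.27
```

```bash
python3 st.py|tail -1
```

```text
cradle x,y mm 0.3 131.6 past edge d 7.4 F along y 0.0
```

apply_moves --moves '[[[-0.2,0,0,0,0,0,0],[-0.2,0,0,0,0,0,0]]]'

```text
time_s: 22.95
eef_pos: [0.5063, 0.1405, 0.1012]
eef_rot: [-0.0, 0.748, 0.663, 0.0]
wrist_force: [-0.2, 1.7, -1.1]
opening: 0.275
```

```bash
python3 st.py|tail -1
```

```text
cradle x,y mm 0.3 129.9 past edge d 9.1 F along y 1.6
```

apply_moves --moves '[[[-0.2,0,0,0,0,0,0],[-0.2,0,0,0,0,0,0]]]'

```text
time_s: 23.15
eef_pos: [0.5062, 0.1391, 0.1013]
eef_rot: [-0.0, 0.748, 0.663, 0.001]
wrist_force: [0.3, 4.6, -2.2]
opening: 0.274
```

```bash
python3 st.py|tail -1
```

```text
cradle x,y mm 0.3 128.5 past edge d 10.5 F along y 4.6
```

apply_moves --moves '[[[-0.2,0,0,0,0,0,0],[-0.2,0,0,0,0,0,0]]]'

```text
time_s: 23.35
eef_pos: [0.5059, 0.1373, 0.1013]
eef_rot: [-0.0, 0.748, 0.663, 0.001]
wrist_force: [1.5, 5.8, -1.3]
opening: 0.27
```

```bash
python3 st.py|tail -1
```

```text
cradle x,y mm 0.3 126.7 past edge d 12.3 F along y 6.0
```

apply_moves --moves '[[[-0.2,0,0,0,0,0,0],[-0.2,0,0,0,0,0,0]]]'

```text
time_s: 23.55
eef_pos: [0.5057, 0.1354, 0.1013]
eef_rot: [-0.001, 0.748, 0.663, 0.001]
wrist_force: [2.2, 5.9, -1.9]
opening: 0.277
```

```bash
python3 st.py|tail -1
```

```text
cradle x,y mm 0.3 124.7 past edge d 14.3 F along y 6.2
```

apply_moves --moves '[[[-0.2,0,0,0,0,0,0],[-0.35,0,0,0,0,0,0],[-0.35,0,0,0,0,0,0]]]'

```text
time_s: 23.85
eef_pos: [0.5053, 0.1319, 0.1013]
eef_rot: [-0.001, 0.748, 0.663, 0.001]
wrist_force: [1.0, 6.7, -1.7]
opening: 0.274
```

```bash
python3 st.py|tail -1
```

```text
cradle x,y mm 0.2 121.3 past edge d 17.7 F along y 6.8
```

apply_moves --moves '[[[1.5,0,0,0,0,0,0],[2.9,0,0,0,0,0,0],[2.9,0,-3,0,0,0,0],[2.9,0,-6.5,0,0,0,0],[-2,0,-6.5,0,0,0,0],[-7,0,-6.5,0,0,0,0],[-12,0,-6.5,0,0,0,0],[-17,0,-6.5,0,0,0,0]]]'

```text
time_s: 24.65
eef_pos: [0.4846, -0.0386, 0.1664]
eef_rot: [0.0, 0.748, 0.664, 0.0]
wrist_force: [0.8, 0.1, -1.2]
opening: 0.275
```

apply_moves --moves '[[[-5,0,0,0,0,0,0],[-9.6,0,0,0,0,0,0],[-9.6,0,0,0,0,0,0],[-9.6,0,4,0,0,0,0],[-9.6,0,6,0,0,0,0],[-9.6,0,6.2,0,0,0,0],[-9.6,0,6.2,0,0,0,0],[-9.6,0,6.2,0,0,0,0]]]'

```text
time_s: 25.45
eef_pos: [0.4742, -0.1329, 0.1053]
eef_rot: [0.001, 0.748, 0.664, 0.0]
wrist_force: [0.3, 0.1, -1.1]
opening: 0.277
```

```bash
python3 st.py|cut -c1-150
```

```text
t 25.45 p [ 0.4742 -0.1329  0.1053] jaw deg -6.82 tilt [ 0.0013 -0.0008] F [ 0.3  0.1 -1.1] T [-0.01  0.03  0.01] op 0.277 q [-0.51  0.19  1.93 -0.   
cradle x,y mm 0.0 -145.4 past edge d -6.4 F along y 0.1
```

apply_moves --moves '[[[0,0,0.4,0,0,0,0],[0,0,0.4,0,0,0,0],[0.4,0,0.4,0,0,0,0],[0.8,0,0.4,0,0,0,0],[1.2,0,0.4,0,0,0,0],[1.5,0,0.4,0,0,0,0],[1.5,0,0.4,0,0,0,0]]]'

```text
time_s: 26.15
eef_pos: [0.476, -0.1183, 0.1013]
eef_rot: [0.001, 0.748, 0.664, 0.0]
wrist_force: [0.1, -0.1, 6.1]
opening: 0.271
```

```bash
python3 st.py|cut -c1-150
```

```text
t 26.15 p [ 0.476  -0.1183  0.1013] jaw deg -6.86 tilt [ 0.0021 -0.0011] F [ 0.1 -0.1  6.1] T [ 0.12 -0.05 -0.05] op 0.271 q [-0.49  0.19  1.93  0.   
cradle x,y mm 0.1 -130.7 past edge d 8.3 F along y -0.1
```

apply_moves --moves '[[[0.2,0,0,0,0,0,0],[0.2,0,0,0,0,0,0]]]'

```text
time_s: 26.35
eef_pos: [0.4763, -0.1166, 0.1013]
eef_rot: [0.001, 0.748, 0.663, 0.0]
wrist_force: [0.7, -0.6, 5.5]
opening: 0.271
```

```bash
python3 st.py|tail -1
```

```text
cradle x,y mm 0.2 -128.9 past edge d 10.1 F along y -0.5
```

apply_moves --moves '[[[0.2,0,0,0,0,0,0],[0.2,0,0,0,0,0,0]]]'

```text
time_s: 26.55
eef_pos: [0.4765, -0.1146, 0.1013]
eef_rot: [0.001, 0.748, 0.663, 0.0]
wrist_force: [0.5, -1.5, 6.3]
opening: 0.269
```

```bash
python3 st.py|tail -1
```

```text
cradle x,y mm 0.2 -127.0 past edge d 12.0 F along y -1.5
```

apply_moves --moves '[[[0.2,0,0,0,0,0,0],[0.2,0,0,0,0,0,0]]]'

```text
time_s: 26.75
eef_pos: [0.4768, -0.1133, 0.1013]
eef_rot: [0.002, 0.748, 0.664, -0.0]
wrist_force: [0.0, -4.5, 6.0]
opening: 0.275
```

```bash
python3 st.py|tail -1
```

```text
cradle x,y mm 0.3 -125.6 past edge d 13.4 F along y -4.5
```

apply_moves --moves '[[[0.2,0,0,0,0,0,0],[0.2,0,0,0,0,0,0]]]'

```text
time_s: 26.95
eef_pos: [0.4771, -0.1119, 0.1014]
eef_rot: [0.002, 0.748, 0.664, -0.0]
wrist_force: [0.0, -6.8, 5.2]
opening: 0.274
```

```bash
python3 st.py|tail -1
```

```text
cradle x,y mm 0.5 -124.2 past edge d 14.8 F along y -6.7
```

apply_moves --moves '[[[0.2,0,0,0,0,0,0],[0.3,0,0,0,0,0,0],[0.3,0,0,0,0,0,0]]]'

```text
time_s: 27.25
eef_pos: [0.4775, -0.1093, 0.1015]
eef_rot: [0.002, 0.748, 0.664, -0.0]
wrist_force: [-0.4, -8.0, 4.6]
opening: 0.272
```

```bash
python3 st.py|cut -c1-150
```

```text
t 27.25 p [ 0.4775 -0.1093  0.1015] jaw deg -6.86 tilt [ 0.0026 -0.0043] F [-0.4 -8.   4.6] T [-1.3   0.21  0.01] op 0.272 q [-0.47  0.19  1.94 -0.   
cradle x,y mm 0.6 -121.6 past edge d 17.4 F along y -8.0
```

apply_moves --moves '[[[0.2,0,0,0,0,0,0],[0.3,0,0,0,0,0,0],[0.3,0,0,0,0,0,0]]]'

```text
time_s: 27.55
eef_pos: [0.4779, -0.1064, 0.1015]
eef_rot: [0.003, 0.748, 0.664, -0.0]
wrist_force: [-0.3, -7.7, 5.1]
opening: 0.271
```

```bash
python3 st.py|tail -1
```

```text
cradle x,y mm 0.7 -118.6 past edge d 20.4 F along y -7.7
```

apply_moves --moves '[[[-1.6,0,0,0,0,0,0],[-3.2,0,0,0,0,0,0],[-3.2,0,-3,0,0,0,0],[-3.2,0,-6.5,0,0,0,0],[1,0,-6.5,0,0,0,0],[6,0,-6.5,0,0,0,0],[11,0,-6.5,0,0,0,0],[16,0,-6.5,0,0,0,0]]]'

```text
time_s: 28.35
eef_pos: [0.4951, 0.0566, 0.1649]
eef_rot: [-0.0, 0.749, 0.663, -0.0]
wrist_force: [1.1, -1.2, -2.1]
opening: 0.269
```

apply_moves --moves '[[[5,0,0,0,0,0,0],[10.3,0,0,0,0,0,0],[10.3,0,0,0,0,0,0],[10.3,0,4,0,0,0,0],[10.3,0,6,0,0,0,0],[10.3,0,6.2,0,0,0,0],[10.3,0,6.2,0,0,0,0],[10.3,0,6.2,0,0,0,0]]]'

```text
time_s: 29.15
eef_pos: [0.5081, 0.1565, 0.1035]
eef_rot: [-0.0, 0.748, 0.663, -0.0]
wrist_force: [0.7, -0.5, -1.7]
opening: 0.271
```

```bash
python3 st.py|cut -c1-150
```

```text
t 29.15 p [0.5081 0.1565 0.1035] jaw deg -6.89 tilt [-0.0003 -0.0001] F [ 0.7 -0.5 -1.7] T [ 0.03  0.01 -0.02] op 0.271 q [ 0.08  0.27  1.83 -0.    1.
cradle x,y mm 0.2 146.0 past edge d -7.0 F along y -0.4
```

apply_moves --moves '[[[0,0,0.25,0,0,0,0],[0,0,0.25,0,0,0,0],[-0.4,0,0.25,0,0,0,0],[-0.8,0,0.25,0,0,0,0],[-1.2,0,0.25,0,0,0,0],[-1.6,0,0.25,0,0,0,0],[-1.7,0,0.25,0,0,0,0],[-1.7,0,0.25,0,0,0,0]]]'

```text
time_s: 29.95
eef_pos: [0.5062, 0.1396, 0.1007]
eef_rot: [0.0, 0.748, 0.663, 0.0]
wrist_force: [-0.2, 0.4, -2.4]
opening: 0.272
```

```bash
python3 st.py|cut -c1-150
```

```text
t 29.95 p [0.5062 0.1396 0.1007] jaw deg -6.9 tilt [0. 0.] F [-0.2  0.4 -2.4] T [ 0.01 -0.01  0.  ] op 0.272 q [0.04 0.26 1.85 0.   1.04 0.16]
cradle x,y mm 0.3 129.0 past edge d 10.0 F along y 0.4
```

apply_moves --moves '[[[-0.2,0,0,0,0,0,0],[-0.2,0,0,0,0,0,0]]]'

```text
time_s: 30.15
eef_pos: [0.506, 0.1378, 0.1007]
eef_rot: [0.0, 0.748, 0.663, 0.0]
wrist_force: [0.3, 0.6, -1.6]
opening: 0.274
```

```bash
python3 st.py|tail -1
```

```text
cradle x,y mm 0.2 127.2 past edge d 11.8 F along y 0.6
```

apply_moves --moves '[[[-0.2,0,0,0,0,0,0],[-0.2,0,0,0,0,0,0]]]'

```text
time_s: 30.35
eef_pos: [0.5057, 0.1358, 0.1007]
eef_rot: [0.0, 0.748, 0.663, 0.0]
wrist_force: [0.0, 0.3, -1.3]
opening: 0.27
```

```bash
python3 st.py|tail -1
```

```text
cradle x,y mm 0.2 125.2 past edge d 13.8 F along y 0.3
```

apply_moves --moves '[[[-0.2,0,0,0,0,0,0],[-0.2,0,0,0,0,0,0]]]'

```text
time_s: 30.55
eef_pos: [0.5055, 0.1341, 0.1007]
eef_rot: [-0.0, 0.748, 0.663, 0.0]
wrist_force: [-0.2, 2.7, -2.1]
opening: 0.275
```

```bash
python3 st.py|tail -1
```

```text
cradle x,y mm 0.2 123.5 past edge d 15.5 F along y 2.7
```

apply_moves --moves '[[[-0.2,0,0,0,0,0,0],[-0.3,0,0,0,0,0,0],[-0.3,0,0,0,0,0,0]]]'

```text
time_s: 30.85
eef_pos: [0.5052, 0.1318, 0.1007]
eef_rot: [-0.001, 0.748, 0.663, 0.001]
wrist_force: [1.5, 6.5, -1.8]
opening: 0.272
```

```bash
python3 st.py|tail -1
```

```text
cradle x,y mm 0.1 121.1 past edge d 17.9 F along y 6.6
```

apply_moves --moves '[[[-0.2,0,0,0,0,0,0],[-0.3,0,0,0,0,0,0],[-0.3,0,0,0,0,0,0]]]'

```text
time_s: 31.15
eef_pos: [0.5048, 0.1288, 0.1007]
eef_rot: [-0.001, 0.748, 0.663, 0.001]
wrist_force: [1.0, 5.3, -1.6]
opening: 0.27
```

```bash
python3 st.py|cut -c1-150
```

```text
t 31.15 p [0.5048 0.1288 0.1007] jaw deg -6.88 tilt [0.0003 0.0017] F [ 1.   5.3 -1.6] T [ 1.17 -0.13 -0.02] op 0.27 q [0.02 0.25 1.86 0.   1.03 0.14]
cradle x,y mm 0.1 118.1 past edge d 20.9 F along y 5.4
```

apply_moves --moves '[[[-0.2,0,0,0,0,0,0],[-0.3,0,0,0,0,0,0],[-0.3,0,0,0,0,0,0]]]'

```text
time_s: 31.45
eef_pos: [0.5044, 0.1259, 0.1007]
eef_rot: [-0.001, 0.748, 0.663, 0.001]
wrist_force: [2.3, 6.4, -2.7]
opening: 0.27
```

```bash
python3 st.py|tail -1; python3 -c "
from h import *
a=snap('side','d5',(270,150,370,250),4);b=cv2.imread('pics/raw_side0.png')[150:250,270:370]
cv2.imwrite('pics/d5cmp.png',np.hstack([cv2.imread('pics/d5.png'),cv2.resize(b,None,fx=4,fy=4,interpolation=2)]))"
```

```text
cradle x,y mm 0.1 115.2 past edge d 23.8 F along y 6.7
```

apply_moves --moves '[[[1.8,0,0,0,0,0,0],[3.5,0,0,0,0,0,0],[3.5,0,-3,0,0,0,0],[3.5,0,-6.5,0,0,0,0],[-1,0,-6.5,0,0,0,0],[-6,0,-6.5,0,0,0,0],[-11,0,-6.5,0,0,0,0],[-16,0,-6.5,0,0,0,0]]]'

```text
time_s: 32.3
eef_pos: [0.4846, -0.0357, 0.166]
eef_rot: [0.0, 0.748, 0.664, -0.0]
wrist_force: [1.4, 0.3, -1.4]
opening: 0.276
```

apply_moves --moves '[[[-5,0,0,0,0,0,0],[-10,0,0,0,0,0,0],[-10,0,0,0,0,0,0],[-10,0,4,0,0,0,0],[-10,0,6,0,0,0,0],[-10,0,6.2,0,0,0,0],[-10,0,6.2,0,0,0,0],[-10,0,6.2,0,0,0,0]]]'

```text
time_s: 33.1
eef_pos: [0.4741, -0.1332, 0.1049]
eef_rot: [0.001, 0.748, 0.664, 0.0]
wrist_force: [0.8, -0.7, -1.2]
opening: 0.269
```

```bash
python3 st.py|cut -c1-150
```

```text
t 33.1 p [ 0.4741 -0.1332  0.1049] jaw deg -6.83 tilt [ 0.0014 -0.0009] F [ 0.8 -0.7 -1.2] T [ 0.01 -0.01 -0.02] op 0.269 q [-0.52  0.19  1.93 -0.    
cradle x,y mm -0.1 -145.7 past edge d -6.7 F along y -0.6
```

apply_moves --moves '[[[0,0,0.37,0,0,0,0],[0,0,0.37,0,0,0,0],[0.4,0,0.37,0,0,0,0],[0.8,0,0.37,0,0,0,0],[1.2,0,0.37,0,0,0,0],[1.6,0,0.37,0,0,0,0],[2,0,0.37,0,0,0,0],[2,0,0.37,0,0,0,0]]]'

```text
time_s: 33.9
eef_pos: [0.4764, -0.1129, 0.1007]
eef_rot: [0.001, 0.748, 0.664, 0.0]
wrist_force: [-0.4, 0.5, 5.4]
opening: 0.273
```

```bash
python3 st.py|cut -c1-150
```

```text
t 33.9 p [ 0.4764 -0.1129  0.1007] jaw deg -6.85 tilt [ 0.0016 -0.0004] F [-0.4  0.5  5.4] T [ 0.2  -0.06 -0.02] op 0.273 q [-0.48  0.19  1.94  0.    
cradle x,y mm -0.1 -125.3 past edge d 13.7 F along y 0.5
```

apply_moves --moves '[[[0.2,0,0,0,0,0,0],[0.2,0,0,0,0,0,0]]]'

```text
time_s: 34.1
eef_pos: [0.4767, -0.1113, 0.1008]
eef_rot: [0.001, 0.748, 0.664, 0.0]
wrist_force: [0.0, -0.6, 5.6]
opening: 0.274
```

```bash
python3 st.py|tail -1
```

```text
cradle x,y mm -0.0 -123.6 past edge d 15.4 F along y -0.6
```

apply_moves --moves '[[[0.2,0,0,0,0,0,0],[0.2,0,0,0,0,0,0]]]'

```text
time_s: 34.3
eef_pos: [0.4769, -0.1096, 0.1008]
eef_rot: [0.001, 0.748, 0.664, 0.0]
wrist_force: [0.2, -2.9, 5.7]
opening: 0.276
```

```bash
python3 st.py|tail -1
```

```text
cradle x,y mm 0.0 -121.9 past edge d 17.1 F along y -2.9
```

apply_moves --moves '[[[0.2,0,0,0,0,0,0],[0.2,0,0,0,0,0,0]]]'

```text
time_s: 34.5
eef_pos: [0.4772, -0.1085, 0.1009]
eef_rot: [0.002, 0.748, 0.664, -0.0]
wrist_force: [-0.1, -6.1, 5.2]
opening: 0.27
```

```bash
python3 st.py|tail -1
```

```text
cradle x,y mm 0.2 -120.8 past edge d 18.2 F along y -6.1
```

apply_moves --moves '[[[0.2,0,0,0,0,0,0],[0.3,0,0,0,0,0,0],[0.3,0,0,0,0,0,0]]]'

```text
time_s: 34.8
eef_pos: [0.4777, -0.1061, 0.101]
eef_rot: [0.002, 0.748, 0.664, -0.001]
wrist_force: [-1.2, -8.1, 4.1]
opening: 0.266
```

```bash
python3 st.py|tail -1
```

```text
cradle x,y mm 0.4 -118.3 past edge d 20.7 F along y -8.2
```

apply_moves --moves '[[[0.2,0,0,0,0,0,0],[0.3,0,0,0,0,0,0],[0.3,0,0,0,0,0,0]]]'

```text
time_s: 35.1
eef_pos: [0.478, -0.103, 0.101]
eef_rot: [0.002, 0.748, 0.664, -0.0]
wrist_force: [-0.3, -7.7, 4.9]
opening: 0.275
```

```bash
python3 st.py|cut -c1-150
```

```text
t 35.1 p [ 0.478 -0.103  0.101] jaw deg -6.85 tilt [ 0.002  -0.0038] F [-0.3 -7.7  4.9] T [-1.23  0.13 -0.01] op 0.275 q [-0.45  0.19  1.94 -0.    1.0
cradle x,y mm 0.4 -115.3 past edge d 23.7 F along y -7.6
```

View pics/d5cmp.png

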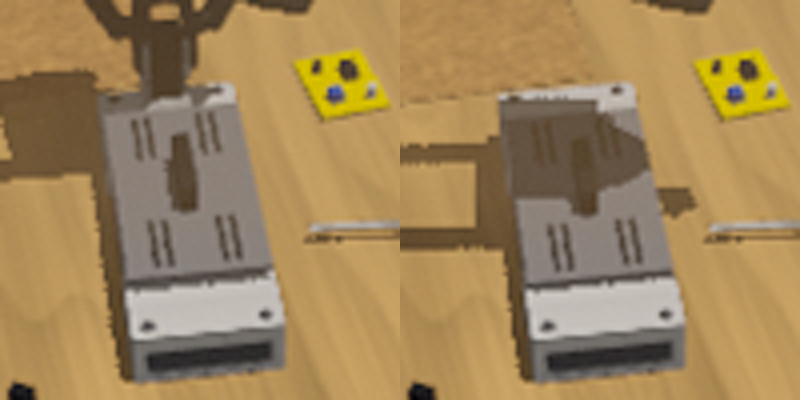

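apply_moves --moves '[[[0.2,0,0,0,0,0,0],[0.35,0,0,0,0,0,0],[0.35,0,0,0,0,0,0]]]'

```text
time_s: 35.4
eef_pos: [0.4785, -0.0998, 0.101]
eef_rot: [0.002, 0.748, 0.664, -0.001]
wrist_force: [-1.0, -8.6, 4.3]
opening: 0.273
```

```bash
python3 st.py|tail -1
```

```text
cradle x,y mm 0.4 -112.0 past edge d 27.0 F along y -8.7
```

apply_moves --moves '[[[-2,0,0,0,0,0,0],[-3.8,0,0,0,0,0,0],[-3.8,0,-3,0,0,0,0],[-3.8,0,-7,0,0,0,0],[1,0,-7,0,0,0,0],[6,0,-7,0,0,0,0],[11,0,-7,0,0,0,0],[16,0,-7,0,0,0,0]]]'

```text
time_s: 36.2
eef_pos: [0.4958, 0.0632, 0.1695]
eef_rot: [-0.001, 0.748, 0.663, -0.0]
wrist_force: [1.4, 0.2, -2.3]
opening: 0.275
```

apply_moves --moves '[[[5,0,0,0,0,0,0],[9.6,0,0,0,0,0,0],[9.6,0,0,0,0,0,0],[9.6,0,4,0,0,0,0],[9.6,0,6,0,0,0,0],[9.6,0,6.6,0,0,0,0],[9.6,0,6.6,0,0,0,0],[9.6,0,6.6,0,0,0,0]]]'

```text
time_s: 37.0
eef_pos: [0.5088, 0.156, 0.1049]
eef_rot: [0.0, 0.748, 0.663, 0.0]
wrist_force: [-0.9, -0.0, -2.1]
opening: 0.271
```

```bash
python3 st.py|cut -c1-150
```

```text
t 37.0 p [0.5088 0.156  0.1049] jaw deg -6.9 tilt [0.0012 0.    ] F [-0.9 -0.  -2.1] T [ 0.03 -0.02  0.01] op 0.271 q [ 0.07  0.27  1.83 -0.    1.05  
cradle x,y mm 1.0 145.6 past edge d -6.6 F along y -0.1
```

apply_moves --moves '[[[0,0,0.45,0,0,0,0],[0,0,0.45,0,0,0,0],[-0.5,-0.05,0.45,0,0,0,0],[-1,-0.05,0.45,0,0,0,0],[-1.5,-0.05,0.45,0,0,0,0],[-2,-0.05,0.45,0,0,0,0],[-2.3,-0.05,0.45,0,0,0,0],[-2.3,-0.05,0.45,0,0,0,0]]]'

```text
time_s: 37.8
eef_pos: [0.5058, 0.133, 0.1007]
eef_rot: [0.001, 0.748, 0.663, 0.001]
wrist_force: [-0.5, 0.2, 6.4]
opening: 0.275
```

```bash
python3 st.py|cut -c1-150
```

```text
t 37.8 p [0.5058 0.133  0.1007] jaw deg -6.91 tilt [0.0021 0.0003] F [-0.5  0.2  6.4] T [0.22 0.05 0.01] op 0.275 q [0.03 0.26 1.85 0.   1.03 0.15]
cradle x,y mm 0.6 122.3 past edge d 16.7 F along y 0.1
```

apply_moves --moves '[[[-0.2,0,0,0,0,0,0],[-0.2,0,0,0,0,0,0]]]'

```text
time_s: 38.0
eef_pos: [0.5055, 0.1312, 0.1007]
eef_rot: [0.0, 0.748, 0.663, 0.001]
wrist_force: [0.8, 1.5, 6.1]
opening: 0.269
```

```bash
python3 st.py|tail -1
```

```text
cradle x,y mm 0.5 120.6 past edge d 18.4 F along y 1.5
```

apply_moves --moves '[[[-0.2,0,0,0,0,0,0],[-0.2,0,0,0,0,0,0]]]'

```text
time_s: 38.2
eef_pos: [0.5053, 0.1296, 0.1007]
eef_rot: [0.0, 0.748, 0.663, 0.001]
wrist_force: [-1.0, 2.0, 5.6]
opening: 0.273
```

```bash
python3 st.py|tail -1
```

```text
cradle x,y mm 0.5 118.9 past edge d 20.1 F along y 1.9
```

apply_moves --moves '[[[-0.2,0,0,0,0,0,0],[-0.2,0,0,0,0,0,0]]]'

```text
time_s: 38.4
eef_pos: [0.5052, 0.1283, 0.1007]
eef_rot: [0.0, 0.748, 0.663, 0.002]
wrist_force: [1.7, 5.8, 5.3]
opening: 0.271
```

```bash
python3 st.py|tail -1
```

```text
cradle x,y mm 0.6 117.6 past edge d 21.4 F along y 6.0
```

apply_moves --moves '[[[-0.2,0,0,0,0,0,0],[-0.3,0,0,0,0,0,0],[-0.3,0,0,0,0,0,0]]]'

```text
time_s: 38.7
eef_pos: [0.5049, 0.1256, 0.1007]
eef_rot: [-0.0, 0.748, 0.663, 0.002]
wrist_force: [2.7, 7.9, 3.8]
opening: 0.271
```

```bash
python3 st.py|tail -1
```

```text
cradle x,y mm 0.5 115.0 past edge d 24.0 F along y 8.2
```

apply_moves --moves '[[[-0.2,0,0,0,0,0,0],[-0.35,0,0,0,0,0,0],[-0.35,0,0,0,0,0,0]]]'

```text
time_s: 39.0
eef_pos: [0.5044, 0.1222, 0.1007]
eef_rot: [-0.0, 0.748, 0.663, 0.002]
wrist_force: [1.5, 8.3, 4.6]
opening: 0.27
```

```bash
python3 st.py|tail -1
```

```text
cradle x,y mm 0.5 111.5 past edge d 27.5 F along y 8.5
```

apply_moves --moves '[[[2,0,0,0,0,0,0],[3.8,0,0,0,0,0,0],[3.8,0,-3,0,0,0,0],[3.8,0,-7,0,0,0,0],[-1,0,-7,0,0,0,0],[-6,0,-7,0,0,0,0],[-11,0,-7,0,0,0,0],[-16,0,-7,0,0,0,0]]]'

```text
time_s: 39.8
eef_pos: [0.4831, -0.0396, 0.1694]
eef_rot: [-0.0, 0.748, 0.664, -0.0]
wrist_force: [1.1, -0.4, -2.0]
opening: 0.274
```

apply_moves --moves '[[[-5,0,0,0,0,0,0],[-9.6,0,0,0,0,0,0],[-9.6,0,0,0,0,0,0],[-9.6,0,4,0,0,0,0],[-9.6,0,6,0,0,0,0],[-9.6,0,6.6,0,0,0,0],[-9.6,0,6.6,0,0,0,0],[-9.6,0,6.6,0,0,0,0]]]'

```text
time_s: 40.6
eef_pos: [0.4734, -0.1332, 0.1044]
eef_rot: [0.001, 0.748, 0.664, 0.0]
wrist_force: [0.4, 0.4, -1.5]
opening: 0.273
```

```bash
python3 st.py|cut -c1-150
```

```text
t 40.6 p [ 0.4734 -0.1332  0.1044] jaw deg -6.85 tilt [ 0.0012 -0.0007] F [ 0.4  0.4 -1.5] T [-0.04 -0.02  0.04] op 0.273 q [-0.52  0.19  1.93  0.    
cradle x,y mm -0.7 -145.7 past edge d -6.7 F along y 0.5
```

apply_moves --moves '[[[0,0,0.37,0,0,0,0],[0,0,0.37,0,0,0,0],[0.5,0.1,0.37,0,0,0,0],[1,0.1,0.37,0,0,0,0],[1.5,0.1,0.37,0,0,0,0],[2,0.1,0.37,0,0,0,0],[2.6,0.1,0.37,0,0,0,0],[2.6,0.1,0.37,0,0,0,0]]]'

```text
time_s: 41.4
eef_pos: [0.4778, -0.1068, 0.1007]
eef_rot: [0.001, 0.748, 0.664, 0.001]
wrist_force: [1.7, 0.3, 5.3]
opening: 0.272
```

```bash
python3 st.py|cut -c1-150
```

```text
t 41.4 p [ 0.4778 -0.1068  0.1007] jaw deg -6.84 tilt [ 0.002  -0.0004] F [1.7 0.3 5.3] T [ 0.36 -0.16 -0.08] op 0.272 q [-0.46  0.19  1.94  0.    1.0
cradle x,y mm 0.6 -119.0 past edge d 20.0 F along y 0.5
```

apply_moves --moves '[[[0.2,0,0,0,0,0,0],[0.2,0,0,0,0,0,0]]]'

```text
time_s: 41.6
eef_pos: [0.4781, -0.1053, 0.1008]
eef_rot: [0.001, 0.748, 0.664, 0.0]
wrist_force: [0.7, -1.7, 5.6]
opening: 0.275
```

```bash
python3 st.py|tail -1
```

```text
cradle x,y mm 0.7 -117.5 past edge d 21.5 F along y -1.6
```

apply_moves --moves '[[[0.2,0,0,0,0,0,0],[0.2,0,0,0,0,0,0]]]'

```text
time_s: 41.8
eef_pos: [0.4783, -0.1034, 0.1007]
eef_rot: [0.001, 0.748, 0.664, 0.0]
wrist_force: [0.2, -2.3, 5.5]
opening: 0.274
```

```bash
python3 st.py|tail -1
```

```text
cradle x,y mm 0.6 -115.6 past edge d 23.4 F along y -2.3
```

apply_moves --moves '[[[0.2,0,0,0,0,0,0],[0.2,0,0,0,0,0,0]]]'

```text
time_s: 42.0
eef_pos: [0.4786, -0.102, 0.1008]
eef_rot: [0.001, 0.748, 0.664, 0.0]
wrist_force: [0.0, -4.1, 6.6]
opening: 0.275
```

```bash
python3 st.py|tail -1
```

```text
cradle x,y mm 0.8 -114.2 past edge d 24.8 F along y -4.1
```

apply_moves --moves '[[[0.2,0,0,0,0,0,0],[0.2,0,0,0,0,0,0]]]'

```text
time_s: 42.2
eef_pos: [0.4788, -0.1007, 0.1009]
eef_rot: [0.002, 0.748, 0.664, -0.0]
wrist_force: [-0.8, -6.6, 5.1]
opening: 0.272
```

```bash
python3 st.py|tail -1
```

```text
cradle x,y mm 0.9 -112.8 past edge d 26.2 F along y -6.7
```

apply_moves --moves '[[[-2,0,0,0,0,0,0],[-3.8,0,0,0,0,0,0],[-3.8,0,-3,0,0,0,0],[-5,-0.5,-6,0,0,0,0],[-9,-2,-6,0,0,0,0],[-13,-3.5,-6,0,0,0,0],[-17,-5.1,-6,0,0,0,0],[-20.8,-5.1,-6,0,0,0,0]]]'

```text
time_s: 43.0
eef_pos: [0.4003, -0.2997, 0.159]
eef_rot: [-0.001, 0.748, 0.663, 0.0]
wrist_force: [1.4, 0.2, -1.4]
opening: 0.273
```

apply_moves --moves '[[[0,0,4,0,0,-0.12,0],[0,0,8,0,0,-0.12,0],[0,0,9.5,0,0,-0.12,0],[0,0,9.5,0,0,-0.12,0],[0,0,9.5,0,0,-0.12,0]]]'

```text
time_s: 43.5
eef_pos: [0.4023, -0.2993, 0.0647]
eef_rot: [-0.001, 0.707, 0.707, 0.0]
wrist_force: [-0.3, -0.4, 0.0]
opening: 0.271
```

```bash
python3 st.py|cut -c1-150
```

```text
t 43.5 p [ 0.4023 -0.2993  0.0647] jaw deg 0.02 tilt [-0.0006  0.001 ] F [-0.3 -0.4  0. ] T [-0.01 -0.01 -0.01] op 0.271 q [-0.88  0.28  1.92  0.    0
cradle x,y mm -52.1 -319.0 past edge d -180.0 F along y -0.4
```

apply_moves --moves '[[[0,0,0.6,0,0,0,0],[0,0,1,0,0,0,0],[0,0,1,0,0,0,0],[0,0,1,0,0,0,0]]]'

```text
time_s: 43.9
eef_pos: [0.4025, -0.3, 0.0551]
eef_rot: [0.0, 0.707, 0.707, -0.0]
wrist_force: [0.4, -0.1, -1.5]
opening: 0.277
```

```bash
python3 st.py|cut -c1-150
```

```text
t 43.9 p [ 0.4025 -0.3     0.0551] jaw deg 0.01 tilt [ 0.0004 -0.0004] F [ 0.4 -0.1 -1.5] T [ 0.01 -0.01  0.01] op 0.277 q [-0.88  0.3   1.92  0.    0
cradle x,y mm -51.9 -319.6 past edge d -180.6 F along y -0.0
```

apply_moves --moves '[[[0,0,0,0,0,0,1],[0,0,0,0,0,0,1],[0,0,0,0,0,0,1],[0,0,0,0,0,0,1],[0,0,-4,0,0,0,1],[0,0,-9,0,0,0,1],[0,0,-14,0,0,0,1],[0,0,-16,0,0,0,1]]]'

```text
time_s: 44.7
eef_pos: [0.4039, -0.3017, 0.2203]
eef_rot: [0.004, 0.707, 0.707, -0.0]
wrist_force: [0.8, -0.9, -0.4]
opening: 1.001
```

apply_moves --moves '[[[5,1.5,0,0,0,0,1],[10,3,0,0,0,0,1],[14,4.5,0,0,0,0.05,1],[18,6,0,0,0,0.12,1],[20,7.5,0,0,0,0.12,1],[20,8,0,0,0,0.12,1],[20,8,0,0,0,0.12,1]]]'

```text
time_s: 45.4
eef_pos: [0.4827, -0.0998, 0.2149]
eef_rot: [0.0, 0.748, 0.664, -0.0]
wrist_force: [0.4, -0.5, 0.5]
opening: 0.997
```

```bash
python3 st.py|cut -c1-150; python3 -c "
from h import *
wsnap('w6',None,1.25)"
```

```text
t 45.4 p [ 0.4827 -0.0998  0.2149] jaw deg -6.77 tilt [ 0.0001 -0.0005] F [ 0.4 -0.5  0.5] T [-0.01 -0.01 -0.04] op 0.997 q [-0.44  0.03  1.85 -0.    
cradle x,y mm 4.7 -111.5 past edge d 27.5 F along y -0.4
45.4 [ 0.4827 -0.0998  0.2149] [ 0.     0.748  0.664 -0.   ]
```

View pics/w6.png

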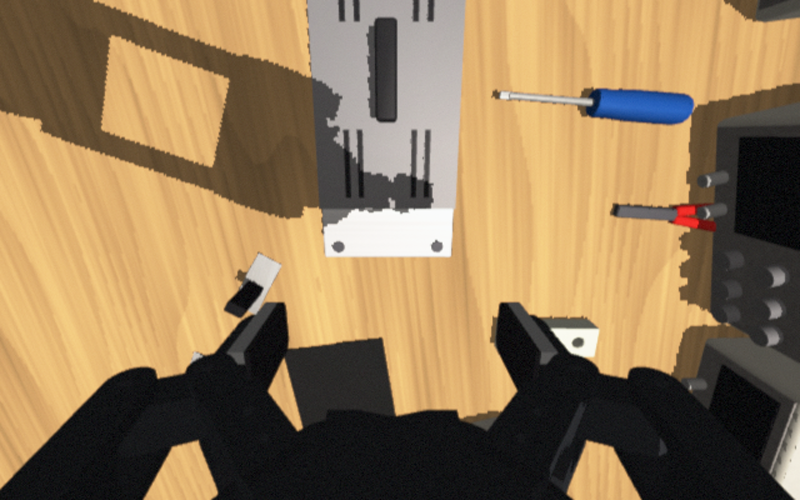

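```bash
python3 -c "
from h import *
C=wload('w6.json')
P=np.array([ray('',u/1.25,v/1.25,.093,C)[:2] for u,v in[(375,18),(397,17),(398,121),(379,122)]]);print(P.round(4),P.mean(0))
Q=np.array([ray('',u/1.25,v/1.25,.065,C)[:2] for u,v in[(320,209),(453,208)]]);print(Q)
"
```

```text
[[ 0.4884  0.0413]
 [ 0.5017  0.0403]
 [ 0.4955 -0.0191]
 [ 0.4831 -0.0183]] [0.49216716 0.01105057]
[[ 0.42817356 -0.07575446]
 [ 0.53138922 -0.08721516]]
```

apply_moves --moves '[[[5,-0.2,0,0,0,0,1],[10,-0.4,0,0,0,0,1],[11.1,-0.4,3,0,0,0,1],[11.1,-0.4,7,0,0,0,1],[11.1,-0.4,10,0,0,0,1],[11.1,-0.4,10,0,0,0,1],[11.1,-0.4,10,0,0,0,1]]]'

```text
time_s: 46.15
eef_pos: [0.4915, 0.0097, 0.1151]
eef_rot: [-0.0, 0.749, 0.663, -0.0]
wrist_force: [0.5, -0.4, 0.9]
opening: 1.003
```

```bash
python3 st.py|cut -c1-150
```

```text
t 46.15 p [0.4915 0.0097 0.1151] jaw deg -6.97 tilt [-0.0011  0.0001] F [ 0.5 -0.4  0.9] T [-0.03  0.01  0.01] op 1.003 q [-0.22  0.17  1.92 -0.    1.
cradle x,y mm 0.7 -1.7 past edge d 137.3 F along y -0.4
```

apply_moves --moves '[[[0,0,2,0,0,0,1],[0,0,2.6,0,0,0,1],[0,0,2.6,0,0,0,0.5],[0,0,2.6,0,0,0,0],[0,0,2.6,0,0,0,0],[0,0,2.6,0,0,0,0],[0,0,2.6,0,0,0,0],[0,0,2.6,0,0,0,0]]]'

```text
time_s: 46.95
eef_pos: [0.4919, 0.0108, 0.0893]
eef_rot: [0.0, 0.748, 0.664, 0.0]
wrist_force: [-1.7, -0.1, 3.9]
opening: 0.151
```

```bash
python3 st.py|cut -c1-150
```

```text
t 46.95 p [0.4919 0.0108 0.0893] jaw deg -6.86 tilt [ 0.0006 -0.0002] F [-1.7 -0.1  3.9] T [0.02 0.21 0.08] op 0.151 q [-0.22  0.21  1.93 -0.    0.99 
cradle x,y mm 1.0 -0.6 past edge d 138.4 F along y -0.3
```

apply_moves --moves '[[[0,0,-0.3,0,0,0,0],[0,0,-0.6,0,0,0,0],[0,0,-0.9,0,0,0,0],[0,0,-1.2,0,0,0,0],[0,0,-1.8,0,0,0,0],[0,0,-3,0,0,0,0],[0,0,-4.5,0,0,0,0],[0,0,-6,0,0,0,0]]]'

```text
time_s: 47.75
eef_pos: [0.4918, 0.0108, 0.1504]
eef_rot: [0.0, 0.748, 0.663, 0.0]
wrist_force: [0.4, 0.7, -1.0]
opening: 0.151
```

apply_moves --moves '[[[0,0,-3,0,0,0,0],[0,0,-3,0,0,0,0],[0,0,-3,0,0,0,0]]]'

```text
time_s: 48.05
eef_pos: [0.4923, 0.0107, 0.1801]
eef_rot: [0.001, 0.748, 0.663, 0.001]
wrist_force: [0.1, -0.7, -1.5]
opening: 0.152
```

```bash
python3 st.py|cut -c1-150
```

```text
t 48.05 p [0.4923 0.0107 0.1801] jaw deg -6.87 tilt [ 0.0028 -0.0006] F [ 0.1 -0.7 -1.5] T [-0.09 -0.01 -0.01] op 0.152 q [-0.22  0.07  1.88 -0.    1.
cradle x,y mm 1.4 -0.7 past edge d 138.3 F along y -0.7
```

```bash
python3 -c "
from h import *
C=wload('w4.json')
P=np.array([ray('',100+u/2,v/2,.002,C)[:2] for u,v in[(505,240),(92,273),(500,0),(15,10)]]);print(P.round(4))
"
```

```text
[[0.5454 0.2166]
 [0.3813 0.2236]
 [0.5503 0.2978]
 [0.3806 0.3156]]
```

apply_moves --moves '[[[3,-0.6,0,0,0,0,0],[7,-1.4,0,0,0,0,0],[12,-2.4,0,0,0,0,0],[17,-3.4,0,0,0,0,0],[22,-4.4,0,0,0,-0.05,0],[27,-5.4,0,0,0,-0.08,0],[30,-6,0,0,0,-0.08,0],[31.7,-6.3,0,0,0,-0.08,0]]]'

```text
time_s: 48.85
eef_pos: [0.4653, 0.3356, 0.1774]
eef_rot: [-0.001, 0.72, 0.694, -0.001]
wrist_force: [0.3, -0.8, -1.8]
opening: 0.148
```

apply_moves --moves '[[[0,0,3,0,0,0,0],[0,0,7,0,0,0,0],[0,0,10,0,0,0,0],[0,0,11.5,0,0,0,0],[0,0,12,0,0,0,0],[0,0,12,0,0,0,0],[0,0,12,0,0,0,0]]]'

```text
time_s: 49.55
eef_pos: [0.4683, 0.3334, 0.0603]
eef_rot: [0.0, 0.721, 0.693, 0.001]
wrist_force: [0.2, 0.5, -0.9]
opening: 0.153
```

```bash
python3 st.py|cut -c1-150
```

```text
t 49.55 p [0.4683 0.3334 0.0603] jaw deg -2.31 tilt [0.0024 0.001 ] F [ 0.2  0.5 -0.9] T [ 0.04 -0.03  0.03] op 0.153 q [ 0.41  0.42  1.73 -0.    0.99
cradle x,y mm -59.8 317.1 past edge d -178.1 F along y 0.5
```

Lower the last centimetre until contact, then release.

apply_moves --moves '[[[0,0,0.5,0,0,0,0],[0,0,0.9,0,0,0,0],[0,0,0.9,0,0,0,0]]]'

```text
time_s: 49.85
eef_pos: [0.4679, 0.3335, 0.0508]
eef_rot: [0.0, 0.721, 0.693, 0.001]
wrist_force: [0.4, -0.6, 0.3]
opening: 0.144
```

apply_moves --moves '[[[0,0,0.15,0,0,0,0],[0,0,0.15,0,0,0,0]]]'

```text
time_s: 50.05
eef_pos: [0.468, 0.3334, 0.0507]
eef_rot: [0.0, 0.721, 0.693, 0.001]
wrist_force: [-3.8, -3.7, 15.4]
opening: 0.156
```

apply_moves --moves '[[[0,0,0,0,0,0,1],[0,0,0,0,0,0,1],[0,0,0,0,0,0,1],[0,0,0,0,0,0,1],[0,0,-5,0,0,0,1],[0,0,-10,0,0,0,1],[0,0,-15,0,0,0,1],[0,0,-17,0,0,0,1]]]'

```text
time_s: 50.85
eef_pos: [0.4692, 0.3341, 0.224]
eef_rot: [0.001, 0.721, 0.693, 0.004]
wrist_force: [0.3, 0.4, 0.5]
opening: 0.999
```

```bash
python3 st.py|cut -c1-150
```

```text
t 50.85 p [0.4692 0.3341 0.224 ] jaw deg -2.28 tilt [0.0073 0.0032] F [0.3 0.4 0.5] T [ 0.02  0.04 -0.02] op 0.999 q [0.41 0.2  1.64 0.   1.29 0.45]
cradle x,y mm -59.0 317.9 past edge d -178.9 F along y 0.4
```

apply_moves --moves '[[[-5,0.3,0,0,0,0,1],[-10,0.7,0,0,0,0,1],[-15,1,0,0,0,0,1],[-20,1.4,0,0,0,0,1],[-25,1.8,0,0,0,0,1],[-30,2.2,0,0,0,0.03,1],[-35,2.5,0,0,0,0.06,1],[-40,2.8,0,0,0,0.076,1]]]'

```text
time_s: 51.65
eef_pos: [0.4786, -0.0687, 0.2184]
eef_rot: [0.0, 0.747, 0.665, 0.0]
wrist_force: [0.6, 0.6, 0.8]
opening: 0.998
```

apply_moves --moves '[[[-0.6,0,4,0,0,0,1],[-0.6,0,8,0,0,0,1],[-0.6,0,10,0,0,0,1],[-0.6,0,10,0,0,0,1],[-0.6,0,10,0,0,0,1],[-0.6,0,10,0,0,0,1]]]'

```text
time_s: 52.25
eef_pos: [0.4795, -0.073, 0.1199]
eef_rot: [0.001, 0.747, 0.665, 0.001]
wrist_force: [0.4, 1.2, 0.5]
opening: 0.999
```

```bash
python3 st.py|cut -c1-150;python3 -c "
from h import *
wsnap('w7')"
```

```text
t 52.25 p [ 0.4795 -0.073   0.1199] jaw deg -6.62 tilt [ 0.0027 -0.0011] F [0.4 1.2 0.5] T [ 0.    0.03 -0.03] op 0.999 q [-0.4   0.15  1.94  0.    1.
cradle x,y mm -1.6 -85.3 past edge d 53.7 F along y 1.3
52.25 [ 0.4795 -0.073   0.1199] [0.001 0.747 0.665 0.001]
```

apply_moves --moves '[[[0,0,-4,0,0,0,1],[-4,2.3,-6,0,0,0,1],[-8,4.6,-6,0,0,0,1],[-12,6.9,-6,0,0,0,1],[-16,9.2,-6,0,0,0,1],[-20,11.5,-6,0,0,0,1],[-24,13.7,-4,0,0,0,1],[-24,13.7,-2,0,0,0,1]]]'

```text
time_s: 53.1
eef_pos: [0.5888, -0.3334, 0.1401]
eef_rot: [0.004, 0.748, 0.664, 0.0]
wrist_force: [-0.6, 0.6, -0.8]
opening: 0.998
```

apply_moves --moves '[[[0,0,0,0,0,0,1],[0,0,0,0,0,0,1],[0,0,0,0,0,0,1]]]'

```text
time_s: 53.4
eef_pos: [0.5874, -0.3265, 0.1405]
eef_rot: [0.001, 0.747, 0.665, 0.0]
wrist_force: [0.8, -0.7, 0.5]
opening: 1.004
```

```bash
python3 st.py|cut -c1-150;python3 -c "
from h import *
wsnap('w8')
A=wload('w7.json');B=wload('w8.json')
p=proj('',(.491,.0115,.022),A);q=proj('',(.5975,-.243,.047),B);print(p,q)
def c(n,p,w,h,s):
    im=cv2.imread('pics/raw_%s.png'%n);x,y=[max(0,int(v)) for v in(p[0]-w/2,p[1]-h/2)];print(n,'off',x,y);return cv2.resize(im[y:y+h,x:x+w],(w*s,h*s),interpolation=2)
a=c('w7',p,100,75,8);b=c('w8',q,100,60,4)
cv2.imwrite('pics/cmp.png',a); cv2.imwrite('pics/cmp2.png',b)
import numpy as np
b2=cv2.resize(b,(300,180));canvas=np.zeros((600,800,3),np.uint8);
a=a[:360];canvas[:a.shape[0],:a.shape[1]]=a;canvas[360:600,:400]=b[:240];cv2.imwrite('pics/cmp.png',canvas)"
```

```text
t 53.4 p [ 0.5874 -0.3265  0.1405] jaw deg -6.58 tilt [ 0.0021 -0.0016] F [ 0.8 -0.7  0.5] T [ 0.   -0.04  0.  ] op 1.004 q [-0.68  0.49  1.43  0.    
cradle x,y mm 134.9 -324.5 past edge d -185.5 F along y -0.6
53.4 [ 0.5874 -0.3265  0.1405] [0.001 0.747 0.665 0.   ]
[316.5  90.4] [314.9  91.7]
w7 off 266 52
w8 off 264 61
```

View pics/cmp.png

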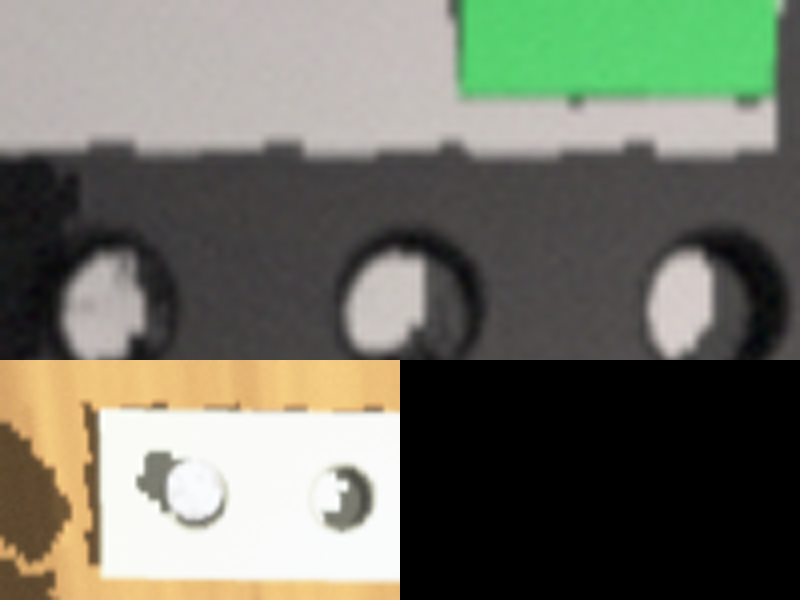

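```bash
python3 -c "
from h import *
A=wload('w7.json');B=wload('w8.json')
print('fuse',ray('',312.4,93.6,.047,B),'hole2',ray('',264+343/4,61+137/4,.02,B))
for x in(119,412,717):print('sleeve',ray('',266+x/8,52+303/8,.022,A))
# refine fuse top & sleeve by gray circle fit
im=cv2.imread('pics/raw_w7.png',0);r=cv2.resize(im[70:115,266:380],None,fx=8,fy=8,interpolation=cv2.INTER_CUBIC)
c=cv2.HoughCircles(cv2.GaussianBlur(r,(0,0),6),cv2.HOUGH_GRADIENT,1,150,param1=60,param2=12,minRadius=55,maxRadius=80)
print(c)
if c is not None:
  for x,y,R in c[0]:print(ray('',266+(x+.5)/8-.5,70+(y+.5)/8-.5,.022,A)[:2],R)
"
```

```text
fuse [ 0.59553789 -0.24406452  0.047     ] hole2 [ 0.62556742 -0.24761555  0.02      ]
sleeve [0.46512475 0.01486976 0.022     ]
sleeve [0.49177379 0.01177047 0.022     ]
sleeve [0.5195239  0.00854313 0.022     ]
[[[403.5 167.5  57.4]
  [126.5 171.5  65.1]
  [710.5 163.5  62.8]]]
[0.49063344 0.01146876] 57.4
[0.46537372 0.01405876] 65.1
[0.51860749 0.00856287] 62.8
```

apply_moves --moves '[[[4,0,0,0,0,0,0.6],[8.3,-0.1,0,0,0,0,0.5],[8.3,-0.1,3,0,0,0,0.5],[8.3,-0.1,5,0,0,0,0.5],[8.3,-0.1,5,0,0,0,0.5],[8.3,-0.1,5,0,0,0,0.5],[8.3,-0.1,5,0,0,0,0.5]]]'

```text
time_s: 54.15
eef_pos: [0.5963, -0.2451, 0.0905]
eef_rot: [0.002, 0.747, 0.665, 0.0]
wrist_force: [-0.0, -1.2, 0.5]
opening: 0.498
```

```bash
python3 st.py|cut -c1-150
```

```text
t 54.15 p [ 0.5963 -0.2451  0.0905] jaw deg -6.65 tilt [ 0.0028 -0.0018] F [-0.  -1.2  0.5] T [-0.06  0.03  0.02] op 0.498 q [-0.57  0.5   1.53 -0.   
cradle x,y mm 134.3 -242.7 past edge d -103.7 F along y -1.2
```

apply_moves --moves '[[[0.05,-0.05,2.5,0,0,0,0.5],[0.05,-0.05,4.8,0,0,0,0.5],[0.05,-0.05,4.8,0,0,0,0.5],[0.05,-0.05,4.8,0,0,0,0],[0.05,-0.05,4.8,0,0,0,0],[0.05,-0.05,4.8,0,0,0,0],[0.05,-0.05,4.8,0,0,0,0]]]'

```text
time_s: 54.85
eef_pos: [0.5961, -0.2447, 0.0425]
eef_rot: [0.002, 0.747, 0.665, 0.0]
wrist_force: [-0.4, 0.2, 7.0]
opening: 0.091
```

```bash
python3 st.py|cut -c1-150
```

```text
t 54.85 p [ 0.5961 -0.2447  0.0425] jaw deg -6.65 tilt [ 0.003 -0.002] F [-0.4  0.2  7. ] T [-0.03  0.15  0.01] op 0.091 q [-0.57  0.57  1.54 -0.    1
cradle x,y mm 134.0 -242.3 past edge d -103.3 F along y 0.2
```

apply_moves --moves '[[[0,0,-1,0,0,0,0],[0,0,-2.5,0,0,0,0],[0,0,-5,0,0,0,0],[0,0,-8,0,0,0,0],[0,0,-8,0,0,0,0],[0,0,-8,0,0,0,0]]]'

```text
time_s: 55.45
eef_pos: [0.5952, -0.244, 0.1222]
eef_rot: [0.001, 0.747, 0.665, 0.0]
wrist_force: [-0.0, -0.5, -1.1]
opening: 0.087
```

```bash
python3 st.py|cut -c1-150
```

```text
t 55.45 p [ 0.5952 -0.244   0.1222] jaw deg -6.64 tilt [ 0.0019 -0.0012] F [-0.  -0.5 -1.1] T [ 0.05  0.02 -0.01] op 0.087 q [-0.57  0.46  1.52 -0.   
cradle x,y mm 133.1 -241.7 past edge d -102.7 F along y -0.5
```

apply_moves --moves '[[[3,-1.6,-1,0,0,0,0],[7,-3.8,-1,0,0,0,0],[11,-6,-1,0,0,0,0],[15,-8.2,-1,0,0,0,0],[19,-10.4,-1,0,0,0,0],[22,-12,-1,0,0,0,0],[24.1,-13.2,0,0,0,0,0],[24.1,-13.2,2,0,0,0,0]]]'

```text
time_s: 56.25
eef_pos: [0.49, 0.0137, 0.1001]
eef_rot: [-0.001, 0.746, 0.666, -0.0]
wrist_force: [-0.4, -0.9, -0.8]
opening: 0.088
```

apply_moves --moves '[[[0,0,2.5,0,0,0,0],[0,0,3.5,0,0,0,0],[0,0,3.5,0,0,0,0],[0,0,3.5,0,0,0,0],[0,0,3.5,0,0,0,0]]]'

```text
time_s: 56.75
eef_pos: [0.4921, 0.0105, 0.0661]
eef_rot: [0.0, 0.747, 0.665, 0.0]
wrist_force: [-0.2, -0.6, 0.4]
opening: 0.088
```

```bash
python3 st.py|cut -c1-150
```

```text
t 56.75 p [0.4921 0.0105 0.0661] jaw deg -6.67 tilt [ 0.001  -0.0003] F [-0.2 -0.6  0.4] T [ 0.02 -0.04  0.07] op 0.088 q [-0.22  0.26  1.94 -0.    0.
cradle x,y mm 1.2 -0.8 past edge d 138.2 F along y -0.6
```

apply_moves --moves '[[[0.04,-0.04,0,0,0,0,0],[0.04,-0.04,0.3,0,0,0,0],[0.04,-0.04,0.6,0,0,0,0],[0.04,-0.04,0.6,0,0,0,0]]]'

```text
time_s: 57.15
eef_pos: [0.4909, 0.0113, 0.0589]
eef_rot: [-0.0, 0.747, 0.665, -0.0]
wrist_force: [0.2, -0.6, 0.4]
opening: 0.089
```

apply_moves --moves '[[[0,0,0.2,0,0,0,0],[0,0,0.2,0,0,0,0]]]'

```text
time_s: 57.35
eef_pos: [0.491, 0.0113, 0.057]
eef_rot: [-0.0, 0.747, 0.665, -0.0]
wrist_force: [0.0, -0.2, -0.4]
opening: 0.087
```

```bash
python3 st.py|cut -c1-150
```

```text
t 57.35 p [0.491  0.0113 0.057 ] jaw deg -6.65 tilt [-0.0004  0.0001] F [ 0.  -0.2 -0.4] T [-0.01 -0.02 -0.03] op 0.087 q [-0.22  0.27  1.95  0.    0.
cradle x,y mm 0.0 -0.2 past edge d 138.8 F along y -0.2
```

apply_moves --moves '[[[0,0,0.4,0,0,0,0],[0,0,0.8,0,0,0,0],[0,0,1.1,0,0,0,0],[0,0,1.1,0,0,0,0],[0,0,1.1,0,0,0,0]]]'

```text
time_s: 57.85
eef_pos: [0.4911, 0.0113, 0.0461]
eef_rot: [-0.0, 0.747, 0.665, -0.0]
wrist_force: [-0.8, 0.1, 0.1]
opening: 0.091
```

```bash
python3 st.py|cut -c1-150
```

```text
t 57.85 p [0.4911 0.0113 0.0461] jaw deg -6.65 tilt [-0.0005  0.0001] F [-0.8  0.1  0.1] T [-0.03 -0.07  0.02] op 0.091 q [-0.22  0.29  1.95  0.    0.
cradle x,y mm 0.1 -0.2 past edge d 138.8 F along y -0.0
```

apply_moves --moves '[[[0,0,0.15,0,0,0,0],[0,0,0.15,0,0,0,0]]]'

```text
time_s: 58.05
eef_pos: [0.4911, 0.0113, 0.0447]
eef_rot: [-0.0, 0.747, 0.665, -0.0]
wrist_force: [-0.2, 0.3, 0.4]
opening: 0.089
```

apply_moves --moves '[[[0,0,0.15,0,0,0,0],[0,0,0.15,0,0,0,0]]]'

```text
time_s: 58.25
eef_pos: [0.4915, 0.0112, 0.0443]
eef_rot: [0.0, 0.747, 0.665, 0.0]
wrist_force: [-4.8, 1.1, 11.5]
opening: 0.089
```

```bash
python3 st.py|cut -c1-150
```

```text
t 58.25 p [0.4915 0.0112 0.0443] jaw deg -6.64 tilt [ 0.0002 -0.0001] F [-4.8  1.1 11.5] T [ 0.14  0.71 -0.03] op 0.089 q [-0.22  0.3   1.95 -0.    0.
cradle x,y mm 0.6 -0.2 past edge d 138.8 F along y 0.6
```

apply_moves --moves '[[[0,0,-0.1,0,0,0,0.3],[0,0,-0.1,0,0,0,0.3],[0,0,-0.1,0,0,0,0.3],[0,0,-2,0,0,0,0.3],[0,0,-5,0,0,0,0.3],[0,0,-5,0,0,0,0],[0,0,-5,0,0,0,0],[0,0,-5,0,0,0,0]]]'

```text
time_s: 59.05
eef_pos: [0.4905, 0.0114, 0.0924]
eef_rot: [-0.001, 0.747, 0.665, -0.0]
wrist_force: [0.4, -0.4, -0.2]
opening: -0.001
```

apply_moves --moves '[[[0,0,1.5,0,0,0,0],[0,0,2.3,0,0,0,0],[0,0,2.3,0,0,0,0],[0,0,2.3,0,0,0,0]]]'

```text
time_s: 59.45
eef_pos: [0.4906, 0.0114, 0.0696]
eef_rot: [-0.001, 0.747, 0.665, -0.001]
wrist_force: [-0.5, -0.1, -0.0]
opening: 0.002
```

apply_moves --moves '[[[0,0,0.15,0,0,0,0],[0,0,0.15,0,0,0,0]]]'

```text
time_s: 59.65
eef_pos: [0.491, 0.0113, 0.0686]
eef_rot: [-0.0, 0.747, 0.665, -0.0]
wrist_force: [-0.4, 0.1, -0.5]
opening: -0.001
```

apply_moves --moves '[[[0,0,0.15,0,0,0,0],[0,0,0.15,0,0,0,0]]]'

```text
time_s: 59.85
eef_pos: [0.492, 0.0111, 0.068]
eef_rot: [0.001, 0.747, 0.665, 0.001]
wrist_force: [0.2, -0.4, 4.3]
opening: -0.004
```

apply_moves --moves '[[[0,0,0.15,0,0,0,0],[0,0,0.15,0,0,0,0]]]'

```text
time_s: 60.05
eef_pos: [0.4935, 0.0108, 0.0678]
eef_rot: [0.002, 0.747, 0.665, 0.001]
wrist_force: [-0.6, -0.6, 11.8]
opening: 0.002
```

apply_moves --moves '[[[0,0,-5,0,0,0,0],[0,0,-10,0,0,0,0],[0,0,-15,0,0,0,0],[0,0,-20,0,0,0,0],[5,5,-22,0,0,0,0.5],[10,10,-22,0,0,0,0.5],[15,12,-22,0,0,0,0.5],[15,12,-22,0,0,0,0.5]]]'

```text
time_s: 60.85
eef_pos: [0.629, 0.1479, 0.286]
eef_rot: [0.0, 0.747, 0.665, 0.0]
wrist_force: [0.6, -0.5, -0.1]
opening: 0.5
```

```bash
python3 st.py; python3 -c "
from h import *
s=snap('scene','s9');d=snap('side','d9')
A=cv2.resize(d[125:345,240:425],None,fx=2.7,fy=2.7,interpolation=2)
B=cv2.resize(s[205:330,150:244],None,fx=3.2,fy=3.2,interpolation=2)
C=np.zeros((600,800,3),np.uint8);C[:A.shape[0],:A.shape[1]]=A;C[:B.shape[0],500:500+B.shape[1]]=B[:,:300]
cv2.imwrite('pics/fin.png',C[:,:,::-1]);print(A.shape,B.shape)"
```

```text
t 60.85 p [0.629  0.1479 0.286 ] jaw deg -6.67 tilt [0.0008 0.0001] F [ 0.6 -0.5 -0.1] T [-0.03  0.03 -0.03] op 0.5 q [0.05 0.31 1.38 0.   1.45 0.16]
cradle x,y mm 121.3 151.5 past edge d -12.5 F along y -0.4
(594, 500, 3) (400, 301, 3)
```

View pics/fin.png

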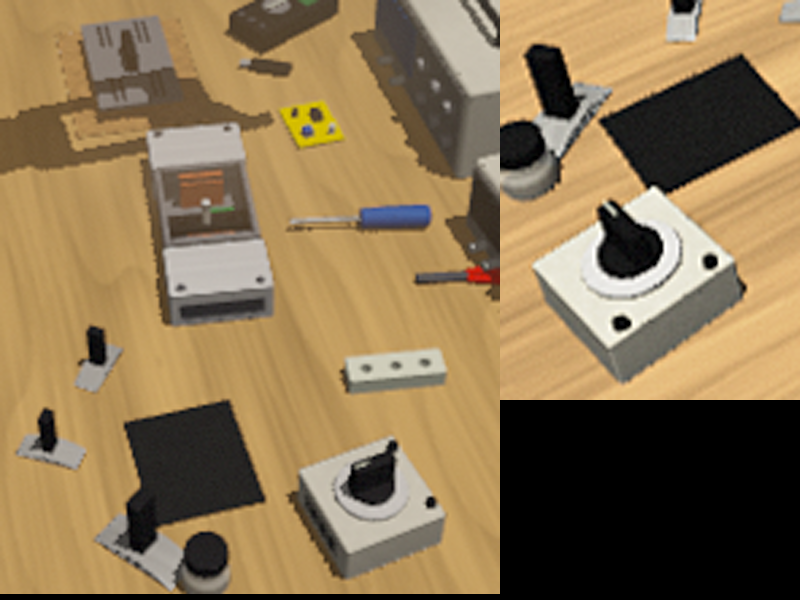

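```bash
python3 -c "
from h import *
S=lambda x,y:(150+(x-500)/3.2,205+y/3.2); D=lambda x,y:(240+x/2.7,125+y/2.7)
r=lambda n,p,z:np.round(ray(n,*p,z)[:2],4)
print('top',r('scene',S(545,50),.08),r('side',D(142,492),.08))
print('tips side L',r('side',D(97,541),.002),r('side',D(112,524),.002),'R',r('side',D(170,585),.002),r('side',D(184,563),.002))
print('tips scene far',r('scene',S(583,87),.002),r('scene',S(611,88),.002))
print('jar top now',r('side',D(206,553),.05),r('scene',S(524,146),.05),'before',r('side',D(201,541),.05),r('scene',(150+35/3.3,160+285/3.3),.05))
print('cover plate',[r('side',D(*p),.026).tolist() for p in[(82,22),(160,15),(178,103),(100,108)]])
a=cv2.imread('pics/raw_side0.png')[300:350,295:335];b=cv2.imread('pics/raw_side.png') if 0 else cv2.imread('pics/raw_d9.png')[290:350,285:340]
print(cv2.minMaxLoc(cv2.matchTemplate(b,cv2.imread('pics/raw_side0.png')[318:342,306:324],cv2.TM_CCOEFF_NORMED)))
"
```

```text
top [ 0.3422 -0.3855] [ 0.3411 -0.3826]
tips side L [ 0.2979 -0.3679] [ 0.3148 -0.353 ] R [ 0.3528 -0.4301] [ 0.37   -0.4109]
tips scene far [ 0.3099 -0.3607] [ 0.3252 -0.3424]
jar top now [ 0.385  -0.4377] [ 0.4012 -0.4299] before [ 0.3837 -0.4246] [ 0.3916 -0.4191]
cover plate [[0.425, 0.4356], [0.5299, 0.424], [0.5101, 0.2268], [0.4142, 0.2423]]
(-0.4284668266773224, 0.9757517576217651, (9, 33), (23, 32))
```

apply_moves --moves '[[[-4,-1.4,0,0,0,0,1],[-8.5,-3,0,0,0,0,1],[-13,-4.6,0,0,0,0,1],[-17.5,-6.2,0,0,0,0,1],[-22,-7.8,0,0,0,0,1],[-26.5,-9.4,0,0,0,0,1],[-31,-11,0,0,0,0,1],[-35.5,-12.6,0,0,0,0,1]]]'

```text
time_s: 61.75
eef_pos: [0.4598, -0.1932, 0.2858]
eef_rot: [0.0, 0.747, 0.665, -0.0]
wrist_force: [1.2, -0.5, -0.4]
opening: 0.999
```

apply_moves --moves '[[[-4.5,-1.5,1,0,0,0,1],[-9,-3,2,0,0,0,1],[-13.5,-4.5,3,0,0,0,1],[-18,-6,4,0,0,0,1],[-22.5,-7.8,4,0,0,0,1],[-27,-9.3,4,0,0,0,1],[-28.7,-9.7,4,0,0,0,1],[-28.7,-9.7,4,0,0,0,1]]]'

```text
time_s: 62.55
eef_pos: [0.3301, -0.4674, 0.2454]
eef_rot: [-0.0, 0.748, 0.663, -0.0]
wrist_force: [0.5, 1.1, 1.0]
opening: 1.003
```

apply_moves --moves '[[[0,0,0,0,0,0,1],[0,0,0,0,0,0,1],[0,0,0,0,0,0,1]]]'

```text
time_s: 62.85
eef_pos: [0.3328, -0.4641, 0.2459]
eef_rot: [-0.0, 0.746, 0.666, 0.0]
wrist_force: [0.2, 0.1, 0.5]
opening: 1.003
```

```bash
python3 st.py|head -1; python3 -c "
from h import *
wsnap('w9')
C=wload('w9.json')
im=cv2.imread('pics/raw_w9.png');hsv=cv2.cvtColor(im,cv2.COLOR_BGR2HSV)
print('expect',proj('',(.342,-.384,.002),C),proj('',(.342,-.384,.08),C),'jar',proj('',(.39,-.433,.05),C))
m=((hsv[...,1]<70)&(hsv[...,2]>55)).astype(np.uint8)
n,l,s,c=cv2.connectedComponentsWithStats(m)
for i in range(1,n):
    if s[i,4]>60:
        r=cv2.minAreaRect(np.argwhere(l==i)[:,::-1].astype(np.float32));print(s[i],c[i].round(1),[np.round(x,1) for x in r],[np.round(ray('',*p,.004,C)[:2],4).tolist() for p in cv2.boxPoints(r)])
for n in('side0','d2','d5','d9'):
    t=cv2.imread('pics/raw_side0.png')[318:342,306:324];b=cv2.imread('pics/raw_%s.png'%n)[290:350,285:340]
    print(n,cv2.minMaxLoc(cv2.matchTemplate(b,t,cv2.TM_CCOEFF_NORMED))[1::2])
"
```

```text
t 62.85 p [ 0.3328 -0.4641  0.2459] jaw deg -6.53 tilt [0.0001 0.0001] F [0.2 0.1 0.5] T [-0.05  0.01 -0.01] op 1.003 q [-1.16  0.18  1.62  0.    1.34 -1.04]
62.85 [ 0.3328 -0.4641  0.2459] [-0.     0.746  0.666  0.   ]
expect [314.3 101.4] [314.4  99.7] jar [362.3 141.3]
[235   0  29  13 204] [252.3   4. ] [array([249.,   6.]), array([12., 28.]), np.float64(90.0)] [[0.2664, -0.267], [0.2974, -0.2706], [0.2955, -0.2822], [0.2641, -0.2786]]
[ 434   39  117  118 8527] [492.9  99.2] [array([496.2,  99.4]), array([ 92.3, 124.2]), np.float64(74.5)] [[0.4754, -0.3653], [0.6123, -0.3454], [0.6547, -0.4509], [0.5068, -0.4763]]
[ 273   68  101   92 3394] [323.3 116.4] [array([324.2, 117.2]), array([114.6,  36.8]), np.float64(39.9)] [[0.2876, -0.3698], [0.3203, -0.3418], [0.4196, -0.4397], [0.3873, -0.4727]]
[  154   182   221   161 20069] [280.2 262.4] [array([265. , 272.3]), array([133.2, 196.3]), np.float64(73.9)] [[0.0956, -0.5363], [0.3656, -0.4879], [0.4041, -0.695], [0.0926, -0.766]]
[  533   199   107   201 12169] [602.1 289. ] [array([586., 299.]), array([200., 106.]), np.float64(90.0
[... 392 characters left out ...]
 [0.5428, -0.7397], [0.5102, -0.8312]]
[ 450  351   64   49 1729] [482.  378.4] [array([484.9, 377.9]), array([64.1, 45.9]), np.float64(12.8)] [[0.515, -0.8784], [0.5292, -0.7846], [0.6312, -0.8252], [0.6229, -0.9233]]
[ 114  356   41   44 1077] [136.7 380.5] [array([134.3, 377.6]), array([36.9, 46.1]), np.float64(4.9)] [[-0.0538, -0.8271], [-0.0165, -0.732], [0.0407, -0.745], [0.0067, -0.8413]]
[  0 370  20  21 208] [  6.3 377.2] [array([  5.2, 375.8]), array([12.7, 27.6]), np.float64(45.0)] [[-0.2461, -0.765], [-0.1963, -0.729], [-0.1894, -0.7487], [-0.2396, -0.7857]]
side0 (1.0, (21, 28))
d2 (0.9405756592750549, (21, 28))
d5 (0.9987618327140808, (21, 28))
d9 (0.9757517576217651, (23, 32))
```

```bash
python3 -c "
from h import *
im=cv2.imread('pics/raw_w9.png');hsv=cv2.cvtColor(im,cv2.COLOR_BGR2HSV)
for y in range(62,176,2):
    print(y,''.join('#' if hsv[y,x,2]<50 else ('o' if hsv[y,x,1]<70 else '.') for x in range(262,400)))
"
```

```text
62 ......................................................ooooooooooooooo#oo#oooooo#oooooooooooooooooooooooooooooo#ooooooooooooooooooooooooooo
64 ......................................................o##ooooooooooooooooooo#ooooo#oooooooo#ooo#ooo#o#ooooo#ooooooooooooooooooo#ooooooooo#
66 .......................................................ooooooooooooooo#ooooo#ooo#o#o#ooo#oooooooooooo#oooooooooooooooooooooooooooooooooooo
68 .............................oooo......................ooooooooo#oooooo#oo#ooo#o#ooooooooooooooooo#ooooooooooooooooooooooooooooooooooooooo
70 ............................ooooooo....................ooooooooooooooo#oooooooooooooooo#oooooooooooooooooooooooo#ooooooooooooooooooooooooo
72 ..........................ooooooooooo...................oooooooooooooooooooo#o##oooooo#oooooooo#ooooooo#oooooooooooooooo#ooooooooooooooooo
74 ........................oooooooooooooo..................oooooooooo##oooooooooooo#ooooooooooooooooooooooooooooooooooooooooooo..............
76 .......................ooooooooooooooooo................ooooooooooooooooooooooooooooooooooooooooooooooo
[... 6331 characters left out ...]
................................................................................................................................
168 ..........................................................................................................................................
170 ..........................................................................................................................................
172 ..........................................................................................................................................
174 ..........................................................................................................................................
```

```bash
python3 -c "
from h import *
C=wload('w9.json')
P=np.array([ray('',u,v,.003,C)[:2] for u,v in[(273,90),(292.5,67.5),(344,119),(325,141)]]);print(P.round(4),P.mean(0))
d=P[0]+P[1]-P[2]-P[3];d/=2;c=P.mean(0);print('len',np.hypot(*d),'w',np.linalg.norm(P[0]-P[1]),np.linalg.norm(P[3]-P[2]),'yaw',np.degrees(np.arctan2(-d[0],d[1])))
j=ray('',355.5,141,.05,C)[:2];d/=np.hypot(*d);x=np.array([d[1],-d[0]]);print('jar',j,'in wedge frame x,y',(j-c)@x,(j-c)@d)
"
```

```text
[[ 0.2937 -0.3652]
 [ 0.3206 -0.343 ]
 [ 0.3764 -0.409 ]
 [ 0.3501 -0.4333]] [ 0.3352317  -0.38760939]
len 0.08743282120370918 w 0.03490399389519982 0.03582983268276184 yaw 39.91418404322305
jar [ 0.38255263 -0.43179297] in wedge frame x,y 0.007945518164977993 -0.06425206091663921
```

apply_moves --moves '[[[3.5,-0.3,0,0,0,-0.14,1],[7.6,-0.55,0,0,0,-0.28,1],[7.6,-0.55,2,0,0,-0.42,1],[7.6,-0.55,4,0,0,-0.56,0.8],[7.6,-0.55,7,0,0,-0.7,0.7],[7.6,-0.55,10,0,0,-0.81,0.7],[7.6,-0.55,11,0,0,-0.81,0.7],[7.6,-0.55,11,0,0,-0.81,0.7]]]'

```text
time_s: 63.7
eef_pos: [0.3351, -0.3879, 0.1346]
eef_rot: [-0.001, 0.425, 0.905, 0.001]
wrist_force: [0.0, 0.3, 0.6]
opening: 0.7
```

apply_moves --moves '[[[0,0,0,0,0,0,0.7],[0,0,0,0,0,0,0.7]]]'

```text
time_s: 63.9
eef_pos: [0.336, -0.3904, 0.1375]
eef_rot: [0.001, 0.425, 0.905, -0.001]
wrist_force: [-0.3, -0.9, 0.1]
opening: 0.701
```

```bash
python3 st.py|head -1
```

```text
t 63.9 p [ 0.336  -0.3904  0.1375] jaw deg 39.7 tilt [ 0.0014 -0.0027] F [-0.3 -0.9  0.1] T [-0.02  0.01 -0.04] op 0.701 q [-1.09  0.18  1.85  0.    1.1  -1.78]
```

apply_moves --moves '[[[0.1,0.1,3,0,0,0,0.7],[0.1,0.1,6,0,0,0,0.7],[0.1,0.1,8.2,0,0,0,0.7],[0.1,0.1,8.2,0,0,0,0.7],[0.1,0.1,8.2,0,0,0,0],[0.1,0.1,8.2,0,0,0,0],[0.1,0.1,8.2,0,0,0,0],[0.1,0.1,8.2,0,0,0,0]]]'

```text
time_s: 64.7
eef_pos: [0.3362, -0.3894, 0.0558]
eef_rot: [0.001, 0.425, 0.905, -0.001]
wrist_force: [0.2, 1.1, 7.2]
opening: 0.274
```

```bash
python3 st.py|head -1
```

```text
t 64.7 p [ 0.3362 -0.3894  0.0558] jaw deg 39.76 tilt [ 0.0017 -0.0034] F [0.2 1.1 7.2] T [ 0.05  0.12 -0.04] op 0.274 q [-1.09  0.32  1.89 -0.    0.93 -1.78]
```

apply_moves --moves '[[[0,0,-1,0,0,0,0],[0,0,-4,0,0,0,0],[0,0,-8,0,0,0,0],[0,0,-8,0,0,0,0],[0,0,-8,0,0,0,0]]]'

```text
time_s: 65.2
eef_pos: [0.3358, -0.3886, 0.1353]
eef_rot: [0.001, 0.424, 0.905, -0.001]
wrist_force: [-0.3, -0.7, -1.5]
opening: 0.271
```

```bash
python3 st.py|head -1
```

```text
t 65.2 p [ 0.3358 -0.3886  0.1353] jaw deg 39.77 tilt [ 0.0014 -0.0027] F [-0.3 -0.7 -1.5] T [ 0.04 -0.   -0.03] op 0.271 q [-1.09  0.18  1.86  0.    1.1  -1.78]
```

apply_moves --moves '[[[1,3,0,0,0,0.1,0],[1.8,7,0,0,0,0.22,0],[2.5,10.8,0,0,0,0.35,0],[2.5,10.8,0,0,0,0.48,0],[2.5,10.8,0,0,0,0.6,0],[2.5,10.8,3,0,0,0.677,0],[2.5,10.8,6.5,0,0,0.677,0],[2.5,10.8,6.5,0,0,0.677,0]]]'

```text
time_s: 66.0
eef_pos: [0.399, -0.2955, 0.0634]
eef_rot: [-0.006, 0.701, 0.713, 0.001]
wrist_force: [-1.1, 1.6, -2.4]
opening: 0.273
```

apply_moves --moves '[[[0,0,0,0,0,0,0],[0,0,0,0,0,0,0],[0,0,0,0,0,0,0]]]'

```text
time_s: 66.3
eef_pos: [0.4032, -0.3006, 0.0704]
eef_rot: [0.001, 0.701, 0.713, -0.0]
wrist_force: [0.1, -0.5, -2.3]
opening: 0.277
```

```bash
python3 st.py|head -1
```

```text
t 66.3 p [ 0.4032 -0.3006  0.0704] jaw deg 0.98 tilt [ 0.0018 -0.0022] F [ 0.1 -0.5 -2.3] T [-0.    0.01 -0.02] op 0.277 q [-0.88  0.27  1.91  0.    0.96 -0.89]
```

apply_moves --moves '[[[0,0,0.8,0,0,0,0],[0,0,1.25,0,0,0,0],[0,0,1.25,0,0,0,0],[0,0,1.3,0,0,0,0],[0,0,1.3,0,0,0,0]]]'

```text
time_s: 66.8
eef_pos: [0.4033, -0.3003, 0.0576]
eef_rot: [0.001, 0.701, 0.713, -0.0]
wrist_force: [-2.6, 4.1, 16.3]
opening: 0.272
```

```bash
python3 st.py|head -1
```

```text
t 66.8 p [ 0.4033 -0.3003  0.0576] jaw deg 0.98 tilt [ 0.0013 -0.0014] F [-2.6  4.1 16.3] T [ 0.61  0.46 -0.  ] op 0.272 q [-0.88  0.29  1.92  0.    0.93 -0.89]
```

apply_moves --moves '[[[0,0,0,0,0,0,1],[0,0,0,0,0,0,1],[0,0,0,0,0,0,1],[0,0,0,0,0,0,1],[0,0,-3,0,0,0,1],[0,0,-8,0,0,0,1],[0,0,-13,0,0,0,1],[0,0,-18,0,0,0,1]]]'

```text
time_s: 67.6
eef_pos: [0.402, -0.2993, 0.2373]
eef_rot: [-0.0, 0.701, 0.713, 0.0]
wrist_force: [0.6, -0.6, -0.7]
opening: 0.998
```

apply_moves --moves '[[[-4,0,0,0,0,0,1],[-8,0,0,0,0,0,1],[-8,0,0,0,0,0,1],[-8,0,0,0,0,0,1],[-8,0,0,0,0,0,1]]]'

```text
time_s: 68.1
eef_pos: [0.4036, -0.3786, 0.235]
eef_rot: [-0.001, 0.701, 0.713, 0.0]
wrist_force: [-0.8, 1.2, 0.1]
opening: 0.998
```

```bash
python3 st.py|head -1; python3 -c "
from h import *
wsnap('w10');C=wload('w10.json')
im=cv2.imread('pics/raw_w10.png');hsv=cv2.cvtColor(im,cv2.COLOR_BGR2HSV)
p=proj('',(.403,-.3,.002),C);print(p);x0,y0=int(p[0])-66,max(0,int(p[1])-66)
print('x0',x0)
for y in range(y0,y0+126,3):
    print(y,''.join('#' if hsv[y,x,2]<70 else ('o' if hsv[y,x,1]<70 else '.') for x in range(x0,x0+132)))
"
```

```text
t 68.1 p [ 0.4036 -0.3786  0.235 ] jaw deg 0.98 tilt [-0.0008  0.0017] F [-0.8  1.2  0.1] T [-0.01 -0.   -0.  ] op 0.998 q [-0.97  0.15  1.68  0.    1.32 -0.99]
68.1 [ 0.4036 -0.3786  0.235 ] [-0.001  0.701  0.713  0.   ]
[315.1 103.5]
x0 249
37 ....................................................................................................................................
40 ....................................................................................................................................
43 ....................................................................................................................................
46 .................o###############################################################################################...................
49 ..................##############################################################################################....................
52 ..................##############################################################################################....................
55 ..................####################
[... 4175 characters left out ...]
...............
148 ......................#######################################################################################.......................
151 .......................#####################################################################################........................
154 .......................#####################################################################################........................
157 ....................................................................................................................................
160 ....................................................................................................................................
```

```bash
python3 -c "
from bench import *
print(hand_in())"
```

```text
the job is handed in; nothing more can be done
None
```

The job is done and handed in at about 68 s of robot time, with one disagreement: the jar ended up about 12 mm from where it started.

- **Dial:** I turned it anticlockwise about 1 rad until the torque showed the stop. Later pictures show the grip bar lined up with the box edge.
- **Prying:** I used the largest wedge, alternating right and left four times each. The depth at which the wedge met each end gave its height, and neither end was ever more than about 3 mm ahead. Before I pulled the cover, the right end was at about 7.1 mm. The left end had been raised to about 7.6 mm and was probably near 7 mm, though I did not re-measure it.
- **Cover:** It stands right way up on the cork mat, within about 3 mm of the centre by camera.
- **Fuse:** Only one was in the rack. It is in the middle sleeve; contact heights both while inserting it and when pressing on its top match fully home.
- **Wedge:** I put it on its pad, and it was later knocked off against the jar while the arm was elsewhere. I picked it up and set it back; the last wrist picture shows it centred on the pad.
- **Jar:** It was in place at 31 s and out of place at 61 s, found leaning against the knocked wedge. The arm was not near it then, so I think the knocked wedge pushed it. I did not move it back. I saw no change to the other bystanders in view, though I made no separate check of them.

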